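# Rebuild and gauge the agitator stack of a bench bead mill

## Task

Rebuild the agitator of the bench bead mill: slide the retaining collar off the drive shaft and lay it down flat on the steel tray, seat every rotor disc from the tray on the flatted shaft with its raised hub upwards, each turned so that its D-bore matches the flat and pushed fully home on the one below, and then put the collar back on top of the last disc. Check the stack with the height gauge: stand it upright with both legs on the mill's round deck, astride the stack and centred on the shaft, so that its sprung foot rests on the collar, leave it there for two seconds to be read, and stand it back upright on its steel plate. Leave the sample pots and the pen where they are.

Things in the scene. Friction and masses are not known exactly. Their poses are not given: they have to be found in the camera images.
- mill: Drive unit of the mill: fixed grey housing 160 x 150 mm, origin under its centre. On it a round aluminium deck, 124 mm across, its top 56 mm above the bench; in its middle a dark shoulder ring, 36 mm across and 4 mm high, and the shaft.
- shaft_foot (a point): Point on the axis of the mill's upright steel shaft, on top of the shoulder ring, where the first part seats. z runs up the shaft, x points level out through the shaft's flat. The shaft is 20 mm across, D-shaped (flat 4.5 mm from the axis), and stands 70 mm above this point, its last 6 mm tapered by 3 mm all round. A short dark line on the deck marks the flat's side.
- disc0_mid (a point): Rotor disc (grey plastic, 60 g): on its axis, middle of its 17 mm height, z up. Scalloped flange 64 mm across, 6 mm thick, at the bottom; hub above it 36 mm across, 11 mm high, with two spanner flats 32 mm apart facing its +y and -y. D-bore right through (radius 10.7, its flat 5.2 mm from the axis); x points to the bore's flat, marked by a narrow notch in the rim. Hub up on the tray at the start.
- disc1_mid (a point): Another disc, like disc0. Two or three discs are present; one may be absent (no pose at the start). They are all alike and go on in any order. Seated, the first disc's point is 8.5 mm above shaft_foot, the second's 25.5, the third's 42.5.
- disc2_mid (a point): Another disc, like disc0; may be absent.
- collar_mid (a point): Retaining collar (steel, 60 g): on its axis, middle of its 13 mm height, z up. 36 mm across, no flange, two spanner flats 32 mm apart facing its +y and -y, the same D-bore as the discs, flat towards its +x, a dark dot on that side. At the start it sits at the foot of the shaft. Seated on two discs this point is 40.5 mm above shaft_foot, on three 57.5 mm.
- tray: Fixed pressed steel tray, 425 mm (its x) by 272 mm (its y), origin under its centre. Its flat floor, 380 x 230 mm, lies 2 mm above the bench, the rim is 16 mm high.
- gauge_mid (a point): Height gauge (aluminium bridge, 475 g): on its centre line, middle of its 138 mm height, z up. Two legs, feet 12 x 30 mm, inner faces 38 mm from the centre line at its +x and -x; crossbar 86 to 100 mm above the feet; on it a black handle, 100 to 138 mm above the feet, 26 mm thick along its y, 22 mm wide along its x, gripped across its y faces.
- gauge_foot (a joint): Reading of the gauge: how far its sprung ring foot is pushed up, in m (0 hanging free, at most 0.034; spring 0.4 N at 0 and 35 N/m more). On the deck over a well seated stack it reads 0.007 with two discs and the collar, 0.024 with three; a part not home makes it read more. The pointer in the slotted -x leg shows it.
- foot_face (a point): Underside of the gauge's ring foot (26 mm inside, 36 mm outside, so that the shaft passes through), on the gauge's centre line; 44 mm above the gauge's feet when it hangs free.
- plate: Fixed flat steel plate on which the gauge stands when not in use, 130 mm (its x) by 70 mm (its y), origin under its centre, its top 10 mm above the bench. The gauge stands on it with its legs along the plate's x.
- pot_a: White sample pot, 37 mm across and 42 mm high, origin under its centre: leave alone.
- pot_b: Another white sample pot, 37 mm across and 42 mm high, origin under its centre: leave alone.
- pen: Black marker pen, 132 mm long (its x) and 12 mm thick, lying on the bench, origin under its middle: leave alone.
Things that resemble listed ones, but are neither listed nor needed, are in the scene too. What is shaped like the part that bears gauge_mid but purple is not meant. What is shaped like the part that bears disc0_mid but blue is not meant.

How it is judged:
On the way, in this order (a step that is already met when the one before it is completed fails the run):
1. the collar is off the shaft and lies flat on the tray (x of collar_mid in the frame of tray between -0.19 and 0.19 m and y of collar_mid in the frame of tray between -0.115 and 0.115 m and z of collar_mid in the frame of tray between 0.0055 and 0.0115 m), for 0.2 s.
2. every disc that is present is seated on the shaft: matched to the flat, level and fully home (horizontal distance between each of disc0_mid, disc1_mid, disc2_mid and shaft_foot below 0.003 m and angle between the x axis of each of disc0_mid, disc1_mid, disc2_mid and the x axis of shaft_foot, either way round below 0.2 rad and angle between each of disc0_mid, disc1_mid, disc2_mid's own z axis and vertical below 0.05 rad and (z of disc0_mid in the frame of shaft_foot between 0.0065 and 0.0105 m or z of disc0_mid in the frame of shaft_foot between 0.0235 and 0.0275 m or z of disc0_mid in the frame of shaft_foot between 0.0405 and 0.0445 m) and (z of disc1_mid in the frame of shaft_foot between 0.0065 and 0.0105 m or z of disc1_mid in the frame of shaft_foot between 0.0235 and 0.0275 m or z of disc1_mid in the frame of shaft_foot between 0.0405 and 0.0445 m) and (z of disc2_mid in the frame of shaft_foot between 0.0065 and 0.0105 m or z of disc2_mid in the frame of shaft_foot between 0.0235 and 0.0275 m or z of disc2_mid in the frame of shaft_foot between 0.0405 and 0.0445 m)), for 0.3 s.
3. the collar is seated on top of the discs (all of step 2 and horizontal distance between collar_mid and shaft_foot below 0.003 m and angle between the x axis of collar_mid and the x axis of shaft_foot, either way round below 0.2 rad and angle between collar_mid's own z axis and vertical below 0.05 rad and (z of collar_mid in the frame of shaft_foot between 0.0385 and 0.0425 m or z of collar_mid in the frame of shaft_foot between 0.0555 and 0.0595 m)), for 0.3 s.
4. the gauge stands upright on the deck astride the stack, its sprung foot on the collar, for a second (all of step 3 and horizontal distance between gauge_mid and shaft_foot below 0.006 m and z of gauge_mid in the frame of shaft_foot between 0.063 and 0.067 m and angle between gauge_mid's own z axis and vertical below 0.05 rad and value of joint gauge_foot above 0.004 m and z of foot_face in the frame of collar_mid between 0.0045 and 0.0085 m), for 1 s.
At the end, for the whole second after the job is handed in: Every disc present, with the collar on top, is seated on the shaft: axes within 3 mm, flats within 0.2 rad, tilt under 0.05 rad, each within 2 mm of its seated height. The gauge stands upright (0.05 rad) on its plate, within 30 mm of the plate's centre (all of step 3 and z of gauge_mid in the frame of plate between 0.076 and 0.082 m and horizontal distance between gauge_mid and plate below 0.03 m and angle between gauge_mid's own z axis and vertical below 0.05 rad); the robot touches nothing.
It fails at once if a sample pot or the pen is moved by more than 3 cm (distance of any of pot_a, pot_b, pen from where it was at the start of the episode above 0.03 m).
It fails at once if the gauge is tipped over (more than 0.6 rad) (angle between gauge_mid's own z axis and vertical above 0.6 rad).
Of disc0, disc1, disc2 only 2 to 3 are there at a start; the rules pass over those that are not, and their reading is None.
At some moment in a run one of disc0, disc1, disc2 may be knocked a few centimetres aside while the robot is not near it.
It also fails if it takes over 210 s, if anything falls off the work surface, if the arm or the gripper's body presses on something with over 40 N, if the wrist force passes 120 N, or if a joint passes its speed limit or range.

## Robot

A 6-joint arm with a two-finger parallel gripper is mounted at the origin on a cart in front of the work surface, level with it; the furniture and walls round the work are solid. World frame = base frame: x ahead of the robot, y to its left, z up, the work surface at z = 0. Lengths are in m, angles in rad, forces in N, time in s.
With the tool pointing down it reaches from about 0.375 to 0.75 m from the base axis. Payload 9 kg.
Tool frame: the origin (TCP) lies between the finger pads; the fingertips stand 22 mm ahead of it and the grasp point (between the pads) lies 3 mm ahead of it; z points along the fingers, y is the direction in which the jaws open and shut (so a half turn about z gives the same grasp; the last joint's range is limited). The gripper opens to 85 mm and grips with 20 to 120 N. Pads are 22 mm wide; open, the fingers measure 114 mm over their backs; the gripper's body (76 mm by 85 mm) begins 54 mm behind the grasp point. The pads swing forward as they close: fully open they stand 13 mm farther back than shut.
Start: joints at [0.913, 0.104, 0.097, 1.564, 0, 1.353], TCP at [0.255, 0.543, 0.253] pointing down, gripper open.
Joint ranges: [-2.99, 2.99], [-0.84, 1.86], [-1.1, 1.16], [-1.84, 2.11], [-1.51, 1.56], [-3.14, 3.14]. Speed limits (rad/s): [2.22, 2.22, 2.57, 3.14, 3.14, 3.14].

## Interface

Orientations are given as a unit quaternion [x, y, z, w].
In Python, from bench import ctrl gives the robot as it stands. The module is installed in compiled form; this text tells all that it offers.
- The arm moves only by the shell command python3 -m handwheel 'ROWS' [OPENING] [FORCE]. ROWS is JSON, a list of rows, each an object of numbers: "dx", "dy", "dz": the shift along the tool's x, y, z each as a share of 0.8 m, from -1 to 1; "yaw": the turn about the tool's z as a share of 360 degrees, from -1 to 1. In form: [{"dx": .., "dy": .., "dz": .., "yaw": ..}, ...]. A call has 1 to 5 rows; each row is the pose to reach, as a shift and turn from the pose commanded when the call began, along the tool's axes at that moment, turning the shorter way round; what a row does not reach only later rows make up. A row lasts 1/8 s, in which the tool goes at most 62.5 mm and 10.7 degrees, less where a joint would pass 70% of its speed; a pose out of reach is approached as far as the arm can. A call with a number of a shift or a turn outside -1 to 1 is refused whole. A call with a gripper value outside its range is refused whole. OPENING is the closure, from 0 (fully open) to 1 (shut), set as the call begins (- or left out, the last holds). The fingers move at their own pace and stop on an object; FORCE is the grip in N (left out, the last holds). Time passes only in rows, so rows that repeat a pose let the fingers close. It gives the time, the measured TCP pose, the force and the opening at its end, in the units of the state.
- ctrl.state(): the state, without advancing time (a new reading comes with each control period).
- ctrl.get_image(name): name is "scene" or "top" or "wrist"; returns a dict with "img" (384x512x3 uint8, red, green, blue), "fx", "fy", "cx", "cy" (pixels), "R" (3x3) and "t" (3): a world point X has camera coordinates R X + t. Camera axes: x right, y down, z forward; pixel columns grow to the right and rows downward; lengths in m; the calibration is good to about 2 mm. A picture is of the moment at which its call begins. There is no depth.
- ctrl.close_job(): hands the job in, once; it reports no verdict.
The state is a dict: "t": time; "joint_positions": joint angles; "joint_velocities": joint speeds; "joint_torque": joint torques, N m; "ee_pos": TCP position; "tool_rot": TCP orientation; "ft_force": force on the tool from outside, world axes, zero at the start; "ft_torque": the same for the moment, N m; "width": finger opening in m.
Only numpy, scipy, OpenCV 4.12 (cv2) and the standard library are available. Lean on these libraries where they do the work, as an engineer would, in place of code of your own. Each camera call takes 0.05 s, during which the arm holds its last target.

## Working session

There is one attempt and no reset: what is moved stays moved. The work goes in short steps, Python scripts to look and compute and a shell command to move; the robot and the scene stay as the last step left them, time stands still between calls to the robot, and variables do not carry over. Pictures are saved under pics/ and viewed, and the job is handed in when it is done.

```bash
mkdir -p pics; ls
python3 - <<'E'
from bench import ctrl
import cv2
s=ctrl.state()
for k,v in s.items(): print(k,v)
for n in ["scene","top","wrist"]:
    d=ctrl.get_image(n); cv2.imwrite(f"pics/{n}0.png",d["img"][:,:,::-1])
    print(n,d["fx"],d["cx"],d["cy"],d["R"],d["t"])
E
```

```text
pics
t 0.0
joint_positions [9.13325061e-01 1.04705397e-01 9.64303342e-02 1.56388524e+00
 2.29343424e-05 1.35307266e+00]
joint_velocities [ 0.0012885  -0.00105866 -0.00021187 -0.00037647  0.00083125  0.00161789]
joint_torque [-8.16963202e-04 -5.56930125e+01  5.03650296e+01  1.67720747e-02
 -5.25496434e-04  2.93679427e-06]
ee_pos [0.2552301 0.542664  0.2524973]
tool_rot [ 2.18106418e-01  9.75924754e-01 -6.12865137e-04 -2.99388331e-04]
ft_force [-0.97127326  0.00450702 -0.41310895]
ft_torque [0.01052942 0.00624017 0.0573935 ]
width 0.08552067428999806
scene 387.51833378880997 250.5886031629271 185.2464427503615 [[-0.90445519 -0.42583309 -0.02503953]
 [-0.20877954  0.49310127 -0.84454854]
 [ 0.37198374 -0.75862857 -0.53489324]] [0.50147454 0.19108343 1.10326474]
top 421.8071342121263 250.79053868292922 186.62556761941133 [[ 0.04911815 -0.99877118  0.00659799]
 [-0.97801053 -0.04943565 -0.20261177]
 [ 0.20268897  0.00349902 -0.97923692]] [-0.0300452   0.53504361  1.30358112]
wrist 264.9407906759849 255.05690687643153 193.2304832667053 [[ 0.42581596  0.90480908 -0.00113758]
 [ 0.86218347 -0.40537375  0.30382856]
 [ 0.2744457  -0.13035585 -0.95272604]] [-0.59911396 -0.0386945   0.3816618 ]
```

View pics/scene0.png

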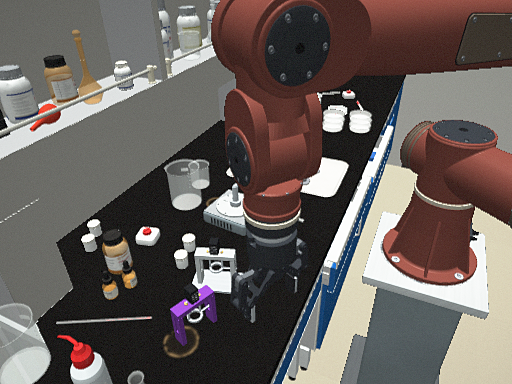

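View pics/top0.png

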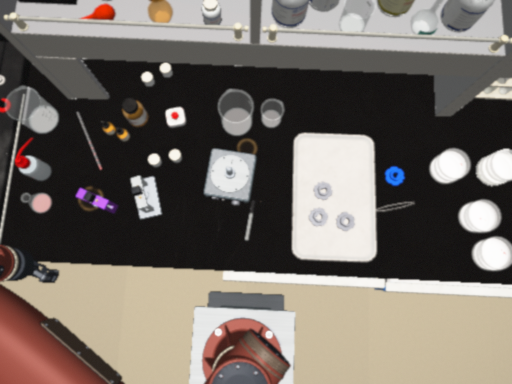

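View pics/wrist0.png

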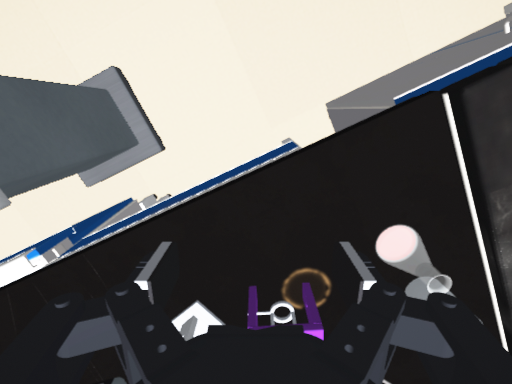

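```bash
cat > h.py <<'E'
from bench import ctrl
import cv2, numpy as np
from scipy.spatial.transform import Rotation as Ro
def snap(n,f):
    d=ctrl.get_image(n); cv2.imwrite(f"pics/{f}.png",d["img"][:,:,::-1]); np.save(f"pics/{f}.npy",d,allow_pickle=True); return d
def load(f): return np.load(f"pics/{f}.npy",allow_pickle=True).item()
def ray(d,u,v,z):
    R=np.array(d["R"]);t=np.array(d["t"])
    c=-R.T@t; w=R.T@np.array([(u-d["cx"])/d["fx"],(v-d["cy"])/d["fy"],1])
    return c+w*(z-c[2])/w[2]
def proj(d,X):
    p=np.array(d["R"])@np.array(X)+np.array(d["t"]); return np.array([d["fx"]*p[0]/p[2]+d["cx"],d["fy"]*p[1]/p[2]+d["cy"]])
def crop(f,x0,y0,x1,y1,k,o):
    im=cv2.imread(f"pics/{f}.png")[y0:y1,x0:x1]; cv2.imwrite(f"pics/{o}.png",cv2.resize(im,None,fx=k,fy=k,interpolation=cv2.INTER_CUBIC))
def pose():
    s=ctrl.state(); R=Ro.from_quat(s["tool_rot"]).as_matrix(); return s,np.array(s["ee_pos"]),R
def go(xyz,yaw=None):
    """shares to reach world xyz and tool-x heading yaw (deg); assumes commanded~measured"""
    s,p,R=pose(); d=R.T@(np.array(xyz)-p)/0.8
    h=np.degrees(np.arctan2(R[1,0],R[0,0]))
    print("pos",p.round(4),"head x",h.round(2),"tilt",np.degrees(np.arccos(-R[2,2])).round(2),"w",round(s["width"],4),"t",round(s["t"],2))
    print("d",d.round(4), "" if yaw is None else ("yaw", round((-( (yaw-h+180)%360-180))/360,4)))
E
python3 - <<'E'
from h import *
d=snap("top","top1")
for n,u,v,z in [("deck",230,173,.056),("d0",323,190,.01),("d1",318,216,.01),("d2",345,221,.01),("gauge",146,197,.14),("plate",146,197,.01),("blue",395,176,0),("pen",249,220,0),("tray",334,197,0),("purple",97,201,.13)]:
    p=ray(d,u,v,z); print(n,p.round(3),np.hypot(p[0],p[1]).round(3))
crop("top1",120,130,400,270,2.8,"c1")
go([.45,0,.3],0)
E
```

```text
deck [0.577 0.066 0.056] 0.581
d0 [ 0.546 -0.244  0.01 ] 0.598
d1 [ 0.458 -0.229  0.01 ] 0.512
d2 [ 0.446 -0.317  0.01 ] 0.547
gauge [0.471 0.308 0.14 ] 0.563
plate [0.493 0.341 0.01 ] 0.599
blue [ 0.608 -0.488 -0.   ] 0.78
pen [ 0.435 -0.003  0.   ] 0.435
tray [ 0.526 -0.283  0.   ] 0.597
purple [0.453 0.457 0.13 ] 0.643
pos [0.2553 0.5428 0.2528] head x 154.8 tilt 0.04 w 0.0858 t 0.2
d [-0.509  -0.5104 -0.0587] ('yaw', np.float64(0.43))
```

View pics/c1.png

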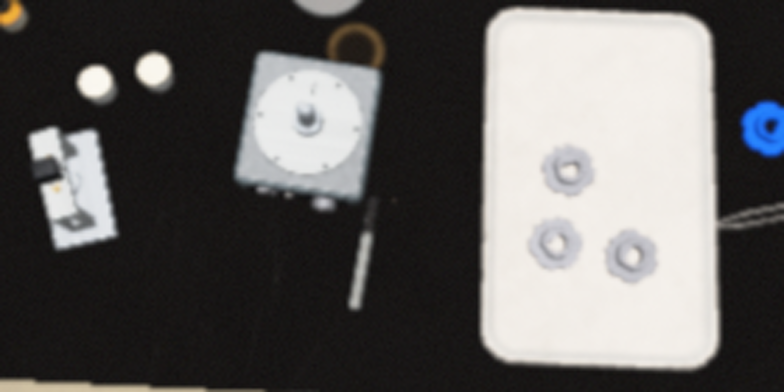

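Run:
```python
from h import *
d=load("top1"); w=ctrl.get_image("wrist"); s,p,R=pose()
c=-np.array(w["R"]).T@np.array(w["t"]); print("cam in tool",R.T@(c-p)); print("axes in tool",(np.array(w["R"])@R).round(3))
# where centre ray meets z=0.1 for tool at z .25
# mill: dark line dir
print(ray(d,120+312/2.8,130+88/2.8,.056),ray(d,120+307/2.8,130+121/2.8,.06))
go([.5,.066,.35],180)
```

```text
cam in tool [ 0.07901985 -0.0003575  -0.12196125]
axes in tool [[-0.     1.     0.   ]
 [-0.953 -0.    -0.304]
 [-0.304 -0.     0.953]]
[0.61616436 0.0637308  0.056     ] [0.57552706 0.06697258 0.06      ]
pos [0.2554 0.5428 0.2529] head x 154.8 tilt 0.03 w 0.0854 t 0.25
d [-0.5304 -0.4092 -0.1212] ('yaw', np.float64(-0.07))
```

Run:
```python
from h import *
go([.577,.066,.26],180)
```

```text
pos [0.2554 0.5428 0.2529] head x 154.8 tilt 0.03 w 0.0854 t 0.25
d [-0.6175 -0.3681 -0.0087] ('yaw', np.float64(-0.07))
```

```bash
python3 -m handwheel '[{"dx":-0.3,"dy":-0.18,"dz":-0.08,"yaw":-0.03},{"dx":-0.3,"dy":-0.18,"dz":-0.08,"yaw":-0.03},{"dx":-0.3,"dy":-0.18,"dz":-0.08,"yaw":-0.03},{"dx":-0.3,"dy":-0.18,"dz":-0.08,"yaw":-0.03},{"dx":-0.6175,"dy":-0.368,"dz":-0.06,"yaw":-0.07}]' 0 60; python3 -c "
from h import *
go([.577,.066,.26],180)"
```

```text
t: 0.88
ee_pos: [0.4221, 0.2958, 0.3086]
tool_rot: [0.041, 0.999, 0.0, 0.001]
ft_force: [0.6, 0.7, 0.0]
width: 0.0855
pos [0.4221 0.2958 0.3086] head x 175.28 tilt 0.14 w 0.0855 t 0.88
d [-0.2165 -0.2705  0.0609] ('yaw', np.float64(-0.0131))
```

```bash
python3 -m handwheel '[{"dx":-0.2165,"dy":-0.27,"dz":0.06,"yaw":-0.0131},{"dx":-0.2165,"dy":-0.27,"dz":0.06,"yaw":-0.0131},{"dx":-0.2165,"dy":-0.27,"dz":0.06,"yaw":-0.0131},{"dx":-0.2165,"dy":-0.27,"dz":0.06,"yaw":-0.0131},{"dx":-0.2165,"dy":-0.27,"dz":0.06,"yaw":-0.0131}]'; python3 -m handwheel '[{"dx":0},{"dx":0},{"dx":0}]';  python3 -c "
from h import *
go([.577,.066,.26],180); snap('wrist','w1')"
```

```text
t: 1.5
ee_pos: [0.5759, 0.0647, 0.258]
tool_rot: [0.003, 1.0, -0.0, -0.001]
ft_force: [-0.4, -0.4, -0.5]
width: 0.0855
pos [0.5759 0.0647 0.258 ] head x 179.69 tilt 0.06 w 0.0855 t 1.5
d [-0.0013  0.0016 -0.0025] ('yaw', np.float64(-0.0009))schema error: expected keys dx, dy, dz, yaw
```

View pics/w1.png

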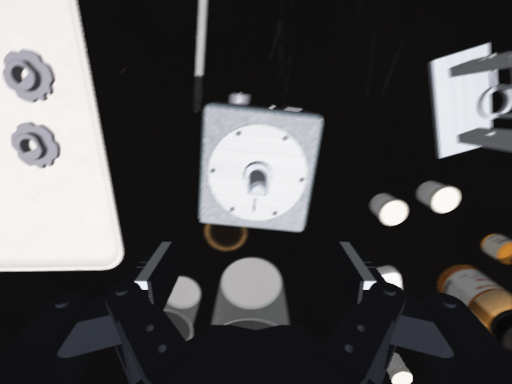

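```bash
python3 -c "
from h import *
crop('w1',190,90,340,240,5,'c2')"
```

```text
(no output)
```

View pics/c2.png

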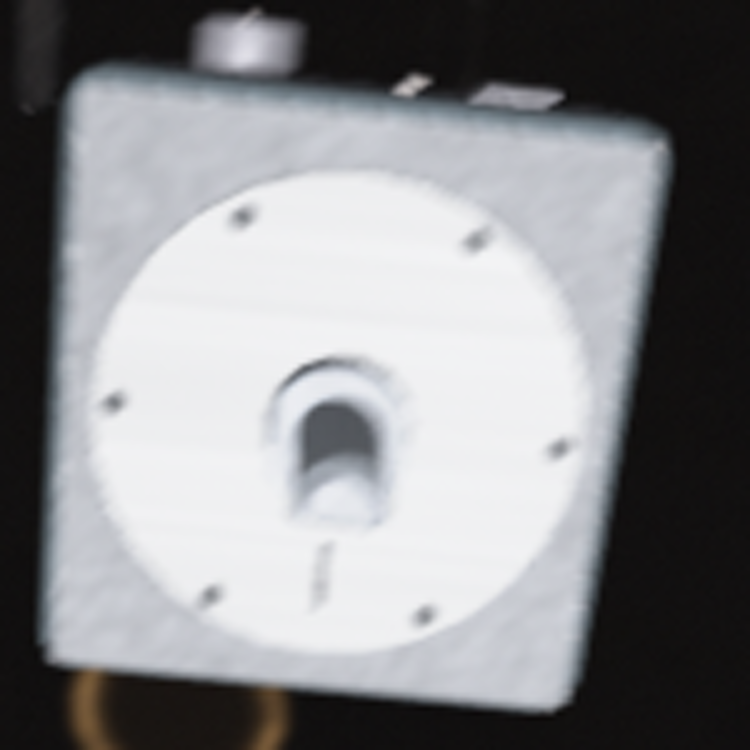

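```bash
cat >> h.py <<'E'
def fitc(P):
    A=np.c_[2*P[:,:2],np.ones(len(P))]; s=np.linalg.lstsq(A,(P[:,:2]**2).sum(1),rcond=None)[0]
    return s[:2],np.sqrt(s[2]+s[0]**2+s[1]**2)
def planepts(d,pts,z): return np.array([ray(d,u,v,z) for u,v in pts])
E
python3 - <<'E'
from h import *
d=load("w1"); g=cv2.GaussianBlur(cv2.cvtColor(d["img"],cv2.COLOR_RGB2GRAY),(3,3),0)
for th in (218,224,230):
    m=(g>th).astype(np.uint8); cs,_=cv2.findContours(m,cv2.RETR_EXTERNAL,cv2.CHAIN_APPROX_NONE)
    for c in cs:
        if cv2.contourArea(c)>3000:
            x,y,w,h=cv2.boundingRect(c)
            if 190<x<230 and w<130:
                P=planepts(d,cv2.convexHull(c)[:,0].astype(float),.056); print(th,(x,y,w,h),*fitc(P))
# line
a=ray(d,190+326/5,90+545/5,.056);b=ray(d,190+317/5,90+608/5,.056); print(a,b,np.degrees(np.arctan2(*(b-a)[1::-1])))
# holes: bolt circle
H=np.array([(243,216),(477,240),(560,447),(425,614),(209,595),(113,402)])/5+[190,90]-.1
P=planepts(d,H,.056);c,r=fitc(P);print("bolts",c,r,np.degrees(np.arctan2(P[:,1]-c[1],P[:,0]-c[0])).round(1))
s=ray(d,190+340/5,90+430/5,.13);print(s)
# housing edges top z~.05
E2=np.array([(70,85),(665,135),(565,705),(50,655)])/5+[190,90]
print(planepts(d,E2,.05))
E
```

```text
218 (208, 125, 100, 96) [0.57583383 0.06778417] 0.06193173733036521
224 (209, 125, 98, 95) [0.57584275 0.0676208 ] 0.06124442498454844
230 (210, 126, 96, 94) [0.5756947  0.06768689] 0.06048172794240079
[0.6079268  0.06487579 0.056     ] [0.62539162 0.06241963 0.056     ] -8.005273920013238
bolts [0.57589327 0.0678088 ] 0.05641059464003337 [-156.4  143.5   83.8   24.1  -36.5  -96.3]
[0.5590342  0.06784039 0.13      ]
[[ 0.4944575   0.0048096   0.05      ]
 [ 0.50662864  0.14663355  0.05      ]
 [ 0.656641    0.13008322  0.05      ]
 [ 0.64102351 -0.00997238  0.05      ]]
```

```bash
python3 - <<'E'
from h import *
d=load("w1"); 
for z in (.06,.073,.124,.13): print(z,((proj(d,[.5758,.0677,z])-[190,90])*5).round(0))
print(ray(d,190+337/5,90+497/5,.13))
go([.5758,.0677,.15],173.9); print(np.degrees(ctrl.state()["joint_positions"]).round(1))
E
python3 -m handwheel '[{"dx":0,"dy":0,"dz":0,"yaw":0.017},{"dx":0,"dy":0,"dz":0,"yaw":0.017}]'; python3 -c "
from h import *
snap('wrist','w2');snap('scene','s2');crop('s2',200,170,330,260,6,'c3');go([.5758,.0677,.15],173.9)"
```

```text
0.06 [337. 428.]
0.073 [337. 441.]
0.124 [339. 503.]
0.13 [339. 512.]
[0.57261685 0.06721972 0.13      ]
pos [0.577  0.0627 0.2571] head x 179.61 tilt 0.09 w 0.0854 t 1.55
d [0.0014 0.0064 0.1338] ('yaw', np.float64(0.0159))
[-6.7  2.7  2.5 89.9 -0.1 -6.3]
t: 1.8
ee_pos: [0.5749, 0.0675, 0.259]
tool_rot: [0.055, 0.999, 0.0, -0.0]
ft_force: [0.4, -0.5, -0.6]
width: 0.0853
pos [0.5749 0.0679 0.2593] head x 173.87 tilt 0.01 w 0.0854 t 1.9
d [-1.100e-03 -1.000e-04  1.366e-01] ('yaw', np.float64(-0.0001))
```

View pics/c3.png

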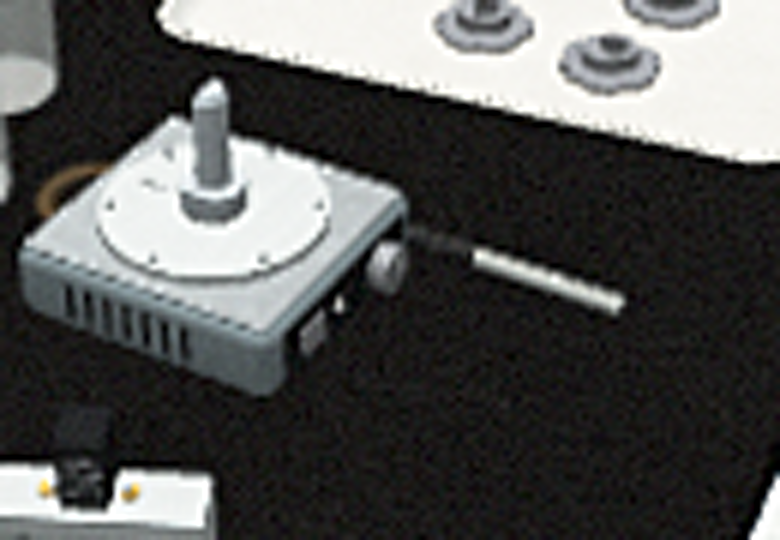

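```bash
cat > deck.py <<'E'
from h import *
import sys
d=load(sys.argv[1]); g=cv2.GaussianBlur(cv2.cvtColor(d["img"],cv2.COLOR_RGB2GRAY),(3,3),0)
for th in (218,224):
    m=(g>th).astype(np.uint8); cs,_=cv2.findContours(m,cv2.RETR_EXTERNAL,cv2.CHAIN_APPROX_NONE)
    for c in cs:
        if cv2.contourArea(c)>3000:
            x,y,w,h=cv2.boundingRect(c)
            P=planepts(d,cv2.convexHull(c)[:,0].astype(float),.056); c,r=fitc(P)
            if abs(r-.062)<.003: print(th,(x,y,w,h),c,r)
E
python3 deck.py w2; python3 -c "
from h import *
crop('w2',190,90,340,240,5,'c4'); d=load('w2'); print(((proj(d,[.5758,.0677,.13])-[190,90])*5).round(0))"
```

```text
218 (208, 124, 98, 96) [0.57468444 0.06969974] 0.0616168650264599
224 (209, 124, 97, 96) [0.57459514 0.06961399] 0.061179054526145644
[326. 515.]
```

View pics/c4.png

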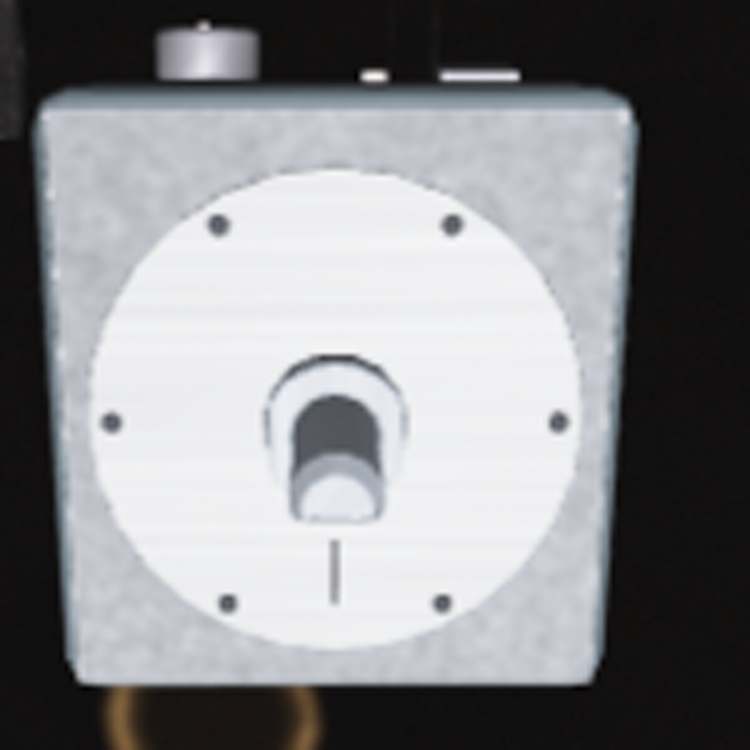

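Run:
```python
from h import *
d=load("w2"); g=cv2.cvtColor(d["img"],cv2.COLOR_RGB2GRAY).astype(np.float32)
G=g[235:384]; best=[]
T=G[:,100:180]
F=G[:,::-1]
# match mirrored left finger band in right
for (a,b,r0,r1) in ((105,175,0,60),(105,175,40,110),(60,130,50,120)):
    t=G[r0:r1,a:b][:,::-1].copy(); r=cv2.matchTemplate(G[r0:r1],t,cv2.TM_CCOEFF_NORMED)[0]; r[:240]=0
    i=int(r.argmax()); y0,y1,y2=r[i-1:i+2]; sub=i+0.5*(y0-y2)/(y0-2*y1+y2)
    print(r[i], (sub+ (b-1-a) + a)/2)  # mirror column: left a..b-1 maps to sub+(b-1-a)..sub
s,p,R=pose()
for x,z in ((0,.022),(0,.01)): 
  print(proj(d,p+R@[0,0,z]))
```

```text
0.62451494 295.98682
0.77272373 254.7837
0.4036706 216.1223
[255.43705403 245.09686697]
[255.46337677 255.51187398]
```

```bash
python3 -c "
from h import *
go([.5746,.0699,.083],173.9)"
```

```text
pos [0.5749 0.0679 0.2593] head x 173.87 tilt 0.01 w 0.0854 t 1.9
d [0.0007 0.0025 0.2203] ('yaw', np.float64(-0.0001))
```

```bash
python3 -m handwheel '[{"dx":0.0007,"dy":0.0025,"dz":0.06,"yaw":0},{"dx":0.0007,"dy":0.0025,"dz":0.12,"yaw":0},{"dx":0.0007,"dy":0.0025,"dz":0.18,"yaw":0},{"dx":0.0007,"dy":0.0025,"dz":0.22,"yaw":0},{"dx":0.0007,"dy":0.0025,"dz":0.22,"yaw":0}]' 0 40;  python3 -m handwheel '[{"dx":0,"dy":0,"dz":0,"yaw":0},{"dx":0,"dy":0,"dz":0,"yaw":0}]'; python3 -c "
from h import *
go([.5746,.0699,.083],173.9);snap('wrist','w3')"
```

```text
t: 2.52
ee_pos: [0.5736, 0.0701, 0.0817]
tool_rot: [0.054, 0.999, 0.0, -0.001]
ft_force: [0.4, 0.1, 1.2]
width: 0.0855
t: 2.78
ee_pos: [0.5752, 0.0697, 0.0843]
tool_rot: [0.055, 0.999, -0.0, 0.001]
ft_force: [0.6, -0.0, 0.3]
width: 0.0853
pos [0.5752 0.0697 0.0843] head x 173.75 tilt 0.08 w 0.0853 t 2.77
d [0.0008 0.0002 0.0016] ('yaw', np.float64(-0.0004))
```

View pics/w3.png

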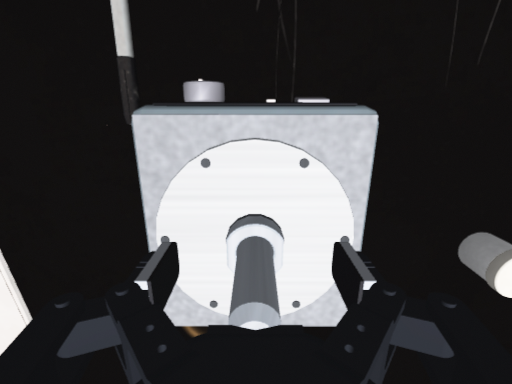

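```bash
python3 -m handwheel '[{"dx":0,"dy":0,"dz":0.001,"yaw":0},{"dx":0,"dy":0,"dz":0.001,"yaw":0},{"dx":0,"dy":0,"dz":0.001,"yaw":0},{"dx":0,"dy":0,"dz":0.001,"yaw":0},{"dx":0,"dy":0,"dz":0.001,"yaw":0}]' 1 40; python3 -m handwheel '[{"dx":0,"dy":0,"dz":0,"yaw":0},{"dx":0,"dy":0,"dz":0,"yaw":0},{"dx":0,"dy":0,"dz":0,"yaw":0}]'; python3 -c "
from h import *
go([.5746,.0699,.083],173.9);print(ctrl.state()['ft_force']);snap('wrist','w4')"
```

```text
t: 3.45
ee_pos: [0.5749, 0.0696, 0.0826]
tool_rot: [0.055, 0.998, 0.0, 0.0]
ft_force: [0.7, 0.5, 2.5]
width: 0.0308
t: 3.82
ee_pos: [0.5749, 0.0696, 0.0826]
tool_rot: [0.055, 0.998, 0.0, 0.0]
ft_force: [0.1, -0.6, 3.7]
width: 0.0306
pos [0.5749 0.0696 0.0826] head x 173.72 tilt 0.03 w 0.0306 t 3.83
d [ 0.0004  0.0004 -0.0005] ('yaw', np.float64(-0.0005))
[ 0.13102997 -0.62767718  3.65987605]
```

View pics/w4.png

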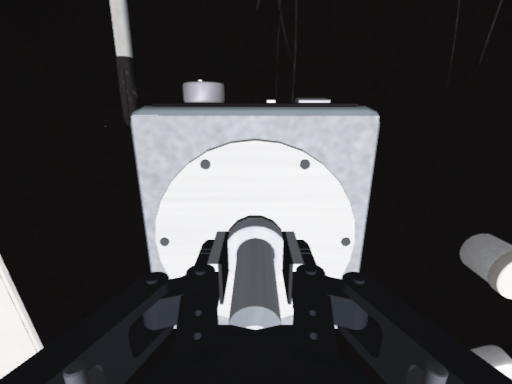

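```bash
python3 -m handwheel '[{"dx":0,"dy":0,"dz":-0.03,"yaw":0},{"dx":0,"dy":0,"dz":-0.07,"yaw":0},{"dx":0,"dy":0,"dz":-0.12,"yaw":0},{"dx":0,"dy":0,"dz":-0.16,"yaw":0},{"dx":0,"dy":0,"dz":-0.16,"yaw":0}]'; python3 -c "
from h import *
go([.625,-.27,.12],173.72);print(ctrl.state()['ft_force']);snap('wrist','w5')"
```

```text
t: 4.5
ee_pos: [0.5758, 0.0695, 0.2127]
tool_rot: [0.055, 0.998, -0.0, 0.002]
ft_force: [-0.1, -0.1, -0.9]
width: 0.0309
pos [0.5758 0.0695 0.2127] head x 173.72 tilt 0.21 w 0.0309 t 4.5
d [-0.1071 -0.4151  0.1163] ('yaw', np.float64(-0.0))
[-0.05808013 -0.14811178 -0.90520718]
```

View pics/w5.png

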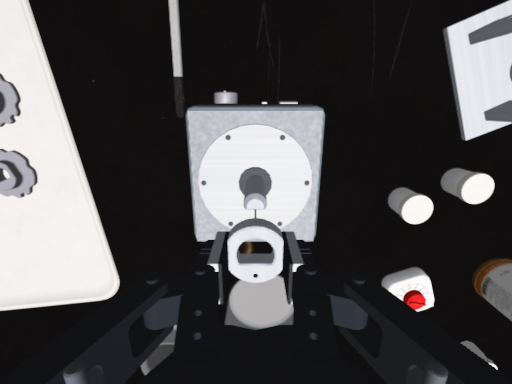

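```bash
python3 -m handwheel '[{"dx":-0.107,"dy":-0.415,"dz":0,"yaw":0},{"dx":-0.107,"dy":-0.415,"dz":0,"yaw":0},{"dx":-0.107,"dy":-0.415,"dz":0,"yaw":0},{"dx":-0.107,"dy":-0.415,"dz":0,"yaw":0},{"dx":-0.107,"dy":-0.415,"dz":0,"yaw":0}]';python3 -m handwheel '[{"dx":-0.015,"dy":-0.05,"dz":0.05,"yaw":0},{"dx":-0.015,"dy":-0.05,"dz":0.1,"yaw":0},{"dx":-0.015,"dy":-0.05,"dz":0.13,"yaw":0},{"dx":-0.015,"dy":-0.05,"dz":0.13,"yaw":0}]'; python3 -c "
from h import *
go([.625,-.27,.026],173.72);print(ctrl.state()['ft_force']);snap('wrist','w6')"
```

```text
t: 5.18
ee_pos: [0.6184, -0.2413, 0.2081]
tool_rot: [0.055, 0.998, 0.001, -0.001]
ft_force: [1.0, -0.3, 0.1]
width: 0.0311
t: 5.68
ee_pos: [0.6244, -0.2794, 0.1018]
tool_rot: [0.055, 0.998, 0.002, -0.003]
ft_force: [-0.6, 0.2, -0.0]
width: 0.0306
pos [ 0.6244 -0.2794  0.1018] head x 173.7 tilt 0.41 w 0.0306 t 5.67
d [-0.0001  0.0114  0.0948] ('yaw', np.float64(-0.0))
[-0.57471934  0.22174486 -0.03525604]
```

View pics/w6.png

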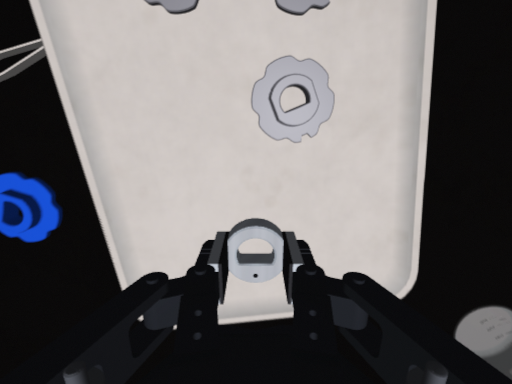

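```bash
python3 -m handwheel '[{"dx":0,"dy":0,"dz":0.04,"yaw":0},{"dx":0,"dy":0,"dz":0.075,"yaw":0},{"dx":0,"dy":0,"dz":0.088,"yaw":0},{"dx":0,"dy":0,"dz":0.092,"yaw":0},{"dx":0,"dy":0,"dz":0.092,"yaw":0}]';python3 -m handwheel '[{"dx":0,"dy":0,"dz":0.001,"yaw":0},{"dx":0,"dy":0,"dz":0.0015,"yaw":0},{"dx":0,"dy":0,"dz":0.002,"yaw":0},{"dx":0,"dy":0,"dz":0.002,"yaw":0}]'; python3 -c "
from h import *
go([.625,-.27,.025],173.72);print(ctrl.state()['ft_force'])"
```

```text
t: 6.35
ee_pos: [0.6273, -0.2812, 0.0341]
tool_rot: [0.055, 0.998, -0.0, 0.001]
ft_force: [1.3, -0.5, -0.7]
width: 0.0308
t: 6.85
ee_pos: [0.6267, -0.2808, 0.0311]
tool_rot: [0.055, 0.998, 0.0, 0.0]
ft_force: [-0.2, -0.8, -0.1]
width: 0.0307
pos [ 0.6267 -0.2808  0.0311] head x 173.71 tilt 0.0 w 0.0307 t 6.85
d [0.0035 0.0132 0.0077] ('yaw', np.float64(-0.0))
[-0.24752482 -0.78776648 -0.08663268]
```

```bash
python3 -m handwheel '[{"dx":0,"dy":0,"dz":0.003,"yaw":0},{"dx":0,"dy":0,"dz":0.005,"yaw":0},{"dx":0,"dy":0,"dz":0.0065,"yaw":0},{"dx":0,"dy":0,"dz":0.0075,"yaw":0},{"dx":0,"dy":0,"dz":0.0075,"yaw":0}]'; python3 -c "
from h import *
go([.625,-.27,.025],173.72);print(ctrl.state()['ft_force'])"
```

```text
t: 7.48
ee_pos: [0.6266, -0.2807, 0.025]
tool_rot: [0.055, 0.998, 0.0, -0.0]
ft_force: [-0.5, -0.3, -0.5]
width: 0.0307
pos [ 0.6266 -0.2807  0.025 ] head x 173.72 tilt 0.01 w 0.0307 t 7.47
d [0.0035 0.0131 0.0001] ('yaw', np.float64(-0.0))
[-0.4509942  -0.34481752 -0.53072274]
```

```bash
python3 -m handwheel '[{"dx":0,"dy":0,"dz":0.001,"yaw":0},{"dx":0,"dy":0,"dz":0.001,"yaw":0},{"dx":0,"dy":0,"dz":0.0015,"yaw":0},{"dx":0,"dy":0,"dz":0.0015,"yaw":0}]'; python3 -c "
from h import *
go([.625,-.27,.025],173.72);print(ctrl.state()['ft_force'])"
```

```text
t: 7.98
ee_pos: [0.6267, -0.2808, 0.0242]
tool_rot: [0.055, 0.998, -0.0, 0.0]
ft_force: [-1.4, 0.1, 2.9]
width: 0.0309
pos [ 0.6267 -0.2808  0.0242] head x 173.72 tilt 0.01 w 0.0309 t 7.97
d [ 0.0036  0.0132 -0.001 ] ('yaw', np.float64(-0.0))
[-1.41399905  0.09250653  2.87203405]
```

```bash
python3 -m handwheel '[{"dx":0,"dy":0,"dz":0,"yaw":0},{"dx":0,"dy":0,"dz":0,"yaw":0},{"dx":0,"dy":0,"dz":0,"yaw":0},{"dx":0,"dy":0,"dz":-0.01,"yaw":0}]' 0;python3 -m handwheel '[{"dx":0,"dy":0,"dz":-0.1,"yaw":0},{"dx":0,"dy":0,"dz":-0.2,"yaw":0},{"dx":0.1,"dy":0.05,"dz":-0.25,"yaw":0},{"dx":0.1,"dy":0.05,"dz":-0.25,"yaw":0},{"dx":0.1,"dy":0.05,"dz":-0.25,"yaw":0}]'; python3 -m handwheel '[{"dx":0,"dy":0,"dz":0,"yaw":0},{"dx":0,"dy":0,"dz":0,"yaw":0}]' ; python3 -c "
from h import *
go([.625,-.27,.025],173.72);snap('wrist','w7')"
```

```text
t: 8.48
ee_pos: [0.6262, -0.2804, 0.0315]
tool_rot: [0.055, 0.998, 0.0, -0.001]
ft_force: [0.1, -0.1, -0.6]
width: 0.0855
t: 9.1
ee_pos: [0.5515, -0.2319, 0.2371]
tool_rot: [0.055, 0.999, -0.002, 0.003]
ft_force: [-0.6, -0.4, 0.2]
width: 0.0857
t: 9.35
ee_pos: [0.5515, -0.2324, 0.2305]
tool_rot: [0.055, 0.998, 0.001, -0.001]
ft_force: [-0.5, -0.2, -0.6]
width: 0.0853
pos [ 0.5515 -0.2324  0.2305] head x 173.7 tilt 0.11 w 0.0853 t 9.35
d [-0.0969 -0.0369  0.2567] ('yaw', np.float64(-0.0001))
```

View pics/w7.png

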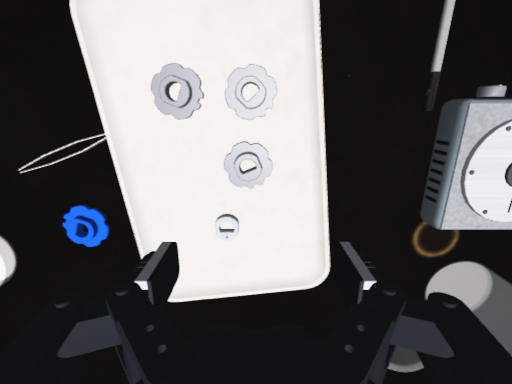

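```bash
python3 -c "
from h import *
crop('w7',145,55,285,195,5,'c5'); d=load('w7')
for p in [(227,227,.015),(248,164,.01),(250,92,.01),(177,92,.01)]: print(ray(d,*p).round(4))"
```

```text
[ 0.6245 -0.2795  0.015 ]
[ 0.5403 -0.2402  0.01  ]
[ 0.4528 -0.2274  0.01  ]
[ 0.4431 -0.3152  0.01  ]
```

View pics/c5.png

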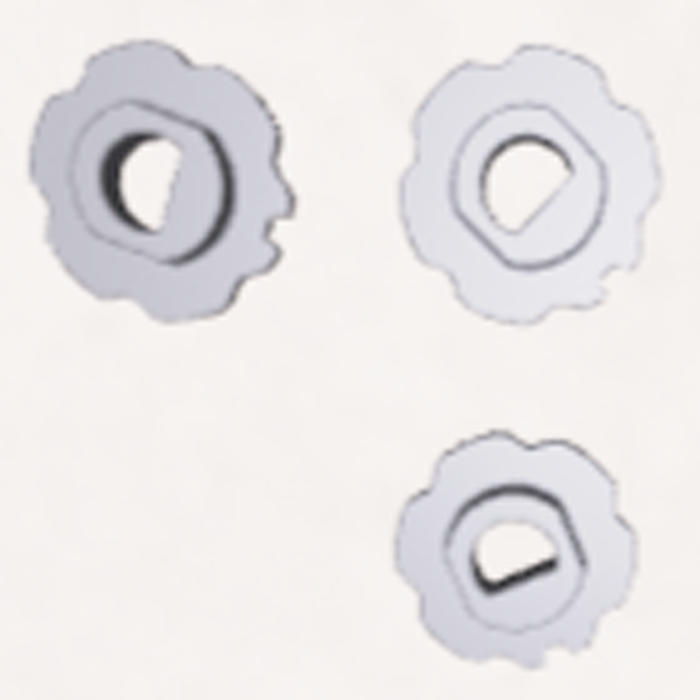

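```bash
python3 -c "
from h import *
go([.5403,-.2402,.15],195);print(ctrl.state()['joint_positions'].round(2))"
```

```text
pos [ 0.5515 -0.2324  0.2305] head x 173.71 tilt 0.12 w 0.0854 t 9.4
d [ 0.0126 -0.0114  0.1006] ('yaw', np.float64(-0.0591))
[-0.62  0.1   0.05  1.52  0.   -0.51]
```

```bash
python3 -m handwheel '[{"dx":0.0126,"dy":-0.0114,"dz":0.05,"yaw":-0.03},{"dx":0.0126,"dy":-0.0114,"dz":0.1,"yaw":-0.059},{"dx":0.0126,"dy":-0.0114,"dz":0.1,"yaw":-0.059},{"dx":0.0126,"dy":-0.0114,"dz":0.1,"yaw":-0.059},{"dx":0.0126,"dy":-0.0114,"dz":0.1,"yaw":-0.059}]';python3 -m handwheel '[{"dx":0,"dy":0,"dz":0,"yaw":0},{"dx":0,"dy":0,"dz":0,"yaw":0}]' ; python3 -c "
from h import *
go([.5403,-.2402,.15],195);snap('wrist','w8');crop('w8',180,110,340,230,5,'c6')"
```

```text
t: 10.02
ee_pos: [0.5415, -0.2408, 0.154]
tool_rot: [-0.129, 0.992, -0.001, 0.001]
ft_force: [-0.3, 0.8, -0.3]
width: 0.0858
t: 10.28
ee_pos: [0.5408, -0.2404, 0.1527]
tool_rot: [-0.13, 0.992, -0.0, 0.0]
ft_force: [-0.3, -0.0, 0.1]
width: 0.0856
pos [ 0.5408 -0.2404  0.1527] head x -165.07 tilt 0.06 w 0.0856 t 10.28
d [0.0006 0.0004 0.0033] ('yaw', np.float64(-0.0002))
```

View pics/c6.png

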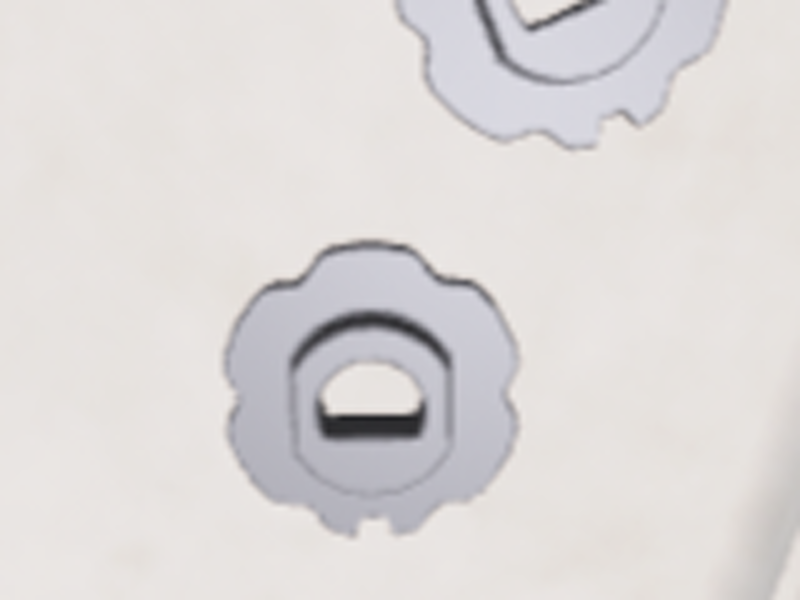

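```bash
python3 -c "
from h import *
d=load('w8')
p=ray(d,180+371/5,110+411/5,.019);print(p);print(ray(d,180+371/5,110+390/5,.008)); print(ray(d,180+371/5,110+312/5,.008+.011),ray(d,180+371/5,110+495/5,.019))
go([p[0],p[1],.0315],195)"
```

```text
[ 0.5425382 -0.2404098  0.019    ]
[ 0.54143487 -0.24075007  0.008     ]
[ 0.52270782 -0.24567395  0.019     ] [ 0.56012171 -0.23574211  0.019     ]
pos [ 0.5407 -0.2403  0.1524] head x -165.06 tilt 0.04 w 0.0852 t 10.32
d [-0.0021 -0.0006  0.1511] ('yaw', np.float64(-0.0002))
```

```bash
python3 -m handwheel '[{"dx":-0.001,"dy":-0.0006,"dz":0.06,"yaw":0},{"dx":-0.001,"dy":-0.0006,"dz":0.11,"yaw":0},{"dx":-0.001,"dy":-0.0006,"dz":0.14,"yaw":0},{"dx":-0.001,"dy":-0.0006,"dz":0.15,"yaw":0},{"dx":-0.001,"dy":-0.0006,"dz":0.15,"yaw":0}]';python3 -m handwheel '[{"dx":0,"dy":0,"dz":0,"yaw":0},{"dx":0,"dy":0,"dz":0,"yaw":0}]' ; python3 -c "
from h import *
go([.5415,-.2407,.0315],195);snap('wrist','w9')"
```

```text
t: 10.95
ee_pos: [0.5415, -0.2405, 0.0323]
tool_rot: [-0.13, 0.992, 0.0, 0.0]
ft_force: [-0.5, 0.6, -0.1]
width: 0.0855
t: 11.2
ee_pos: [0.5421, -0.241, 0.0332]
tool_rot: [-0.13, 0.991, -0.001, 0.001]
ft_force: [0.1, -0.4, 1.0]
width: 0.0854
pos [ 0.5421 -0.241   0.0332] head x -165.04 tilt 0.11 w 0.0854 t 11.2
d [0.0006 0.0005 0.0021] ('yaw', np.float64(-0.0001))
```

View pics/w9.png

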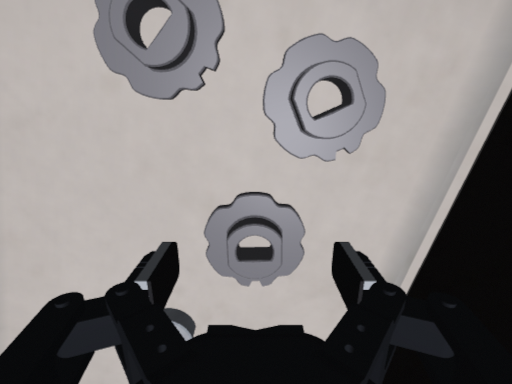

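```bash
python3 -m handwheel '[{"dx":0,"dy":0,"dz":0.0015,"yaw":0},{"dx":0,"dy":0,"dz":0.0015,"yaw":0},{"dx":0,"dy":0,"dz":0.0015,"yaw":0},{"dx":0,"dy":0,"dz":0.0015,"yaw":0},{"dx":0,"dy":0,"dz":0.0015,"yaw":0}]' 1 50;python3 -m handwheel '[{"dx":0,"dy":0,"dz":0,"yaw":0},{"dx":0,"dy":0,"dz":0,"yaw":0}]' ; python3 -c "
from h import *
go([.5415,-.2407,.0315],195);print(ctrl.state()['ft_force'])"
```

```text
t: 11.88
ee_pos: [0.5416, -0.2406, 0.031]
tool_rot: [-0.13, 0.991, -0.0, 0.0]
ft_force: [-0.7, 0.6, 2.7]
width: 0.0302
t: 12.12
ee_pos: [0.5416, -0.2406, 0.031]
tool_rot: [-0.13, 0.991, -0.0, 0.0]
ft_force: [0.1, -0.8, 4.5]
width: 0.0306
pos [ 0.5416 -0.2406  0.031 ] head x -165.05 tilt 0.03 w 0.0306 t 12.12
d [ 0.0001 -0.     -0.0006] ('yaw', np.float64(-0.0001))
[ 0.10725992 -0.80766134  4.45200126]
```

```bash
python3 -m handwheel '[{"dx":0,"dy":0,"dz":-0.03,"yaw":0},{"dx":0,"dy":0,"dz":-0.09,"yaw":0},{"dx":0,"dy":0,"dz":-0.16,"yaw":0},{"dx":0,"dy":0,"dz":-0.2,"yaw":0},{"dx":0,"dy":0,"dz":-0.215,"yaw":0}]'; python3 -c "
from h import *
go([.5749,.0696,.2],173.72)"
```

```text
t: 12.75
ee_pos: [0.5419, -0.2409, 0.2044]
tool_rot: [-0.13, 0.991, -0.001, 0.001]
ft_force: [-0.0, 0.2, -0.9]
width: 0.0303
pos [ 0.5419 -0.2409  0.2044] head x -165.04 tilt 0.13 w 0.0303 t 12.75
d [-0.14    0.3643  0.0052] ('yaw', np.float64(0.059))
```

```bash
python3 -m handwheel '[{"dx":-0.14,"dy":0.364,"dz":-0.01,"yaw":0.059},{"dx":-0.14,"dy":0.364,"dz":-0.01,"yaw":0.059},{"dx":-0.14,"dy":0.364,"dz":-0.01,"yaw":0.059},{"dx":-0.14,"dy":0.364,"dz":-0.01,"yaw":0.059},{"dx":-0.14,"dy":0.364,"dz":-0.01,"yaw":0.059}]';python3 -m handwheel '[{"dx":0,"dy":0,"dz":0,"yaw":0},{"dx":0,"dy":0,"dz":0,"yaw":0},{"dx":0,"dy":0,"dz":0,"yaw":0}]'; python3 -c "
from h import *
go([.5749,.0696,.2],173.72);snap('wrist','w10')"
```

```text
t: 13.38
ee_pos: [0.5731, 0.0666, 0.2088]
tool_rot: [0.055, 0.998, 0.0, -0.001]
ft_force: [1.2, -0.3, -0.3]
width: 0.0298
t: 13.75
ee_pos: [0.5737, 0.0633, 0.2098]
tool_rot: [0.056, 0.998, -0.0, -0.001]
ft_force: [0.4, -0.1, -0.6]
width: 0.0303
pos [0.5737 0.0633 0.2098] head x 173.62 tilt 0.07 w 0.0303 t 13.75
d [-0.0007  0.008   0.0122] ('yaw', np.float64(-0.0003))
```

View pics/w10.png

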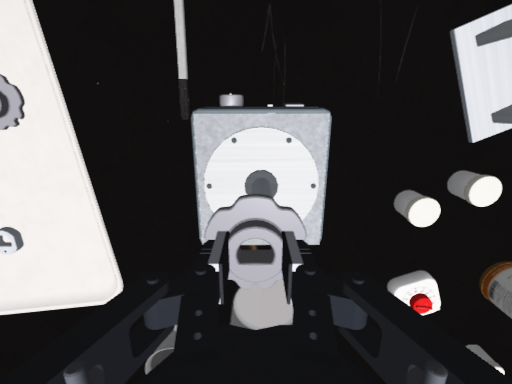

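```bash
python3 -m handwheel '[{"dx":-0.0007,"dy":0.008,"dz":0.03,"yaw":-0.0003},{"dx":-0.0007,"dy":0.008,"dz":0.048,"yaw":-0.0003},{"dx":-0.0007,"dy":0.008,"dz":0.048,"yaw":-0.0003},{"dx":-0.0007,"dy":0.008,"dz":0.048,"yaw":-0.0003},{"dx":-0.0007,"dy":0.008,"dz":0.048,"yaw":-0.0003}]'; python3 -c "
from h import *
go([.5749,.0696,.15],173.72);snap('wrist','w11');crop('w11',175,150,335,270,5,'c7')"
```

```text
t: 14.42
ee_pos: [0.5756, 0.0706, 0.1732]
tool_rot: [0.054, 0.999, -0.0, 0.001]
ft_force: [0.2, -0.2, -0.5]
width: 0.0303
pos [0.5756 0.0706 0.1732] head x 173.81 tilt 0.08 w 0.0303 t 14.43
d [ 0.0008 -0.0014  0.029 ] ('yaw', np.float64(0.0002))
```

View pics/c7.png

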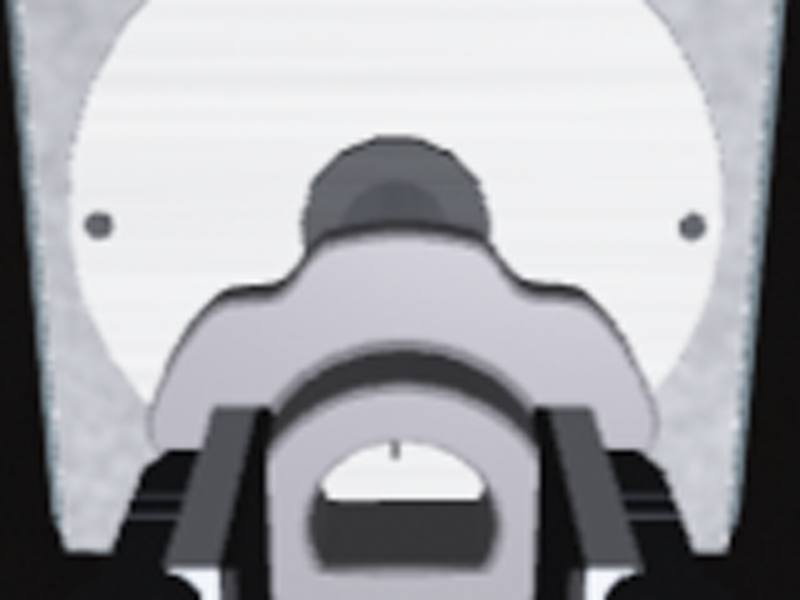

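```bash
python3 -m handwheel '[{"dx":0.0005,"dy":-0.0008,"dz":0,"yaw":0},{"dx":0.0005,"dy":-0.0008,"dz":0,"yaw":0},{"dx":0.0005,"dy":-0.0008,"dz":0,"yaw":0}]'; python3 -c "
from h import *
go([.5749,.0696,.15],173.72)"
```

```text
t: 14.85
ee_pos: [0.5747, 0.0703, 0.1723]
tool_rot: [0.054, 0.999, 0.0, 0.0]
ft_force: [0.4, 0.1, -1.0]
width: 0.0304
pos [0.5747 0.0703 0.1723] head x 173.82 tilt 0.01 w 0.0304 t 14.85
d [-0.0003 -0.0008  0.0279] ('yaw', np.float64(0.0003))
```

```bash
python3 -m handwheel '[{"dx":-0.0002,"dy":-0.0008,"dz":0.01,"yaw":0.0002},{"dx":-0.0002,"dy":-0.0008,"dz":0.02,"yaw":0.0002},{"dx":-0.0002,"dy":-0.0008,"dz":0.028,"yaw":0.0002},{"dx":-0.0002,"dy":-0.0008,"dz":0.034,"yaw":0.0002},{"dx":-0.0002,"dy":-0.0008,"dz":0.04,"yaw":0.0002}]'; python3 -c "
from h import *
go([.5749,.0696,.089],173.72);print(ctrl.state()['ft_force'])"
```

```text
t: 15.48
ee_pos: [0.5742, 0.0697, 0.1398]
tool_rot: [0.054, 0.999, -0.0, -0.001]
ft_force: [-5.9, -1.0, 2.7]
width: 0.0305
pos [0.5742 0.0697 0.1398] head x 173.76 tilt 0.08 w 0.0305 t 15.47
d [-0.001   0.      0.0635] ('yaw', np.float64(0.0001))
[-5.92604573 -1.03916059  2.70021029]
```

```bash
python3 -m handwheel '[{"dx":0.0009,"dy":0,"dz":0,"yaw":0},{"dx":0.0009,"dy":0,"dz":0.015,"yaw":0},{"dx":0.0009,"dy":0,"dz":0.03,"yaw":0},{"dx":0.0009,"dy":0,"dz":0.04,"yaw":0},{"dx":0.0009,"dy":0,"dz":0.05,"yaw":0}]'; python3 -c "
from h import *
go([.5749,.0696,.089],173.72);print(ctrl.state()['ft_force'])"
```

```text
t: 16.1
ee_pos: [0.5741, 0.0697, 0.0999]
tool_rot: [0.055, 0.999, 0.0, -0.0]
ft_force: [-4.4, -0.3, 1.8]
width: 0.0302
pos [0.5741 0.0697 0.0999] head x 173.75 tilt 0.0 w 0.0302 t 16.1
d [-0.001   0.      0.0136] ('yaw', np.float64(0.0001))
[-4.38746814 -0.26414157  1.79862638]
```

```bash
python3 -m handwheel '[{"dx":0.0005,"dy":0,"dz":0.006,"yaw":0},{"dx":0.0005,"dy":0,"dz":0.01,"yaw":0},{"dx":0.0005,"dy":0,"dz":0.013,"yaw":0},{"dx":0.0005,"dy":0,"dz":0.015,"yaw":0},{"dx":0.0005,"dy":0,"dz":0.016,"yaw":0}]'; python3 -c "
from h import *
go([.5749,.0696,.089],173.72);print(ctrl.state()['ft_force'])"
```

```text
t: 16.73
ee_pos: [0.574, 0.0697, 0.0894]
tool_rot: [0.054, 0.999, -0.0, 0.001]
ft_force: [-10.5, -0.2, 18.7]
width: 0.0304
pos [0.574  0.0697 0.0894] head x 173.76 tilt 0.06 w 0.0304 t 16.73
d [-0.0012 -0.0001  0.0004] ('yaw', np.float64(0.0001))
[-10.45824914  -0.17115821  18.6700769 ]
```

```bash
python3 -m handwheel '[{"dx":0,"dy":0,"dz":-0.001,"yaw":0},{"dx":0,"dy":0,"dz":-0.001,"yaw":0},{"dx":0,"dy":0,"dz":-0.001,"yaw":0},{"dx":0,"dy":0,"dz":-0.001,"yaw":0}]' 0;python3 -m handwheel '[{"dx":0,"dy":0,"dz":-0.05,"yaw":0},{"dx":0,"dy":0,"dz":-0.12,"yaw":0},{"dx":0,"dy":0,"dz":-0.18,"yaw":0},{"dx":0,"dy":0,"dz":-0.18,"yaw":0},{"dx":0,"dy":0,"dz":-0.18,"yaw":0}]'; python3 -c "
from h import *
go([.4528,-.2274,.15],210);snap('wrist','w12')
d=snap('top','t12'); crop('t12',200,130,400,270,4,'c8')"
```

```text
t: 17.23
ee_pos: [0.5737, 0.0697, 0.0881]
tool_rot: [0.055, 0.999, 0.0, -0.0]
ft_force: [-0.1, 0.4, -0.6]
width: 0.0856
t: 17.85
ee_pos: [0.5736, 0.0697, 0.2315]
tool_rot: [0.055, 0.999, 0.0, -0.0]
ft_force: [0.5, 0.4, -0.4]
width: 0.0854
pos [0.5736 0.0697 0.2315] head x 173.75 tilt 0.03 w 0.0854 t 17.85
d [ 0.1096 -0.3856  0.1019] ('yaw', np.float64(-0.1007))
```

View pics/w12.png

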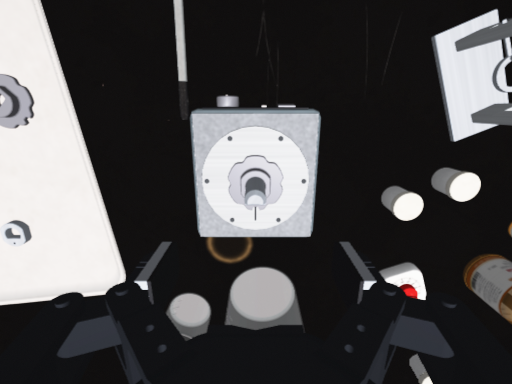

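View pics/c8.png

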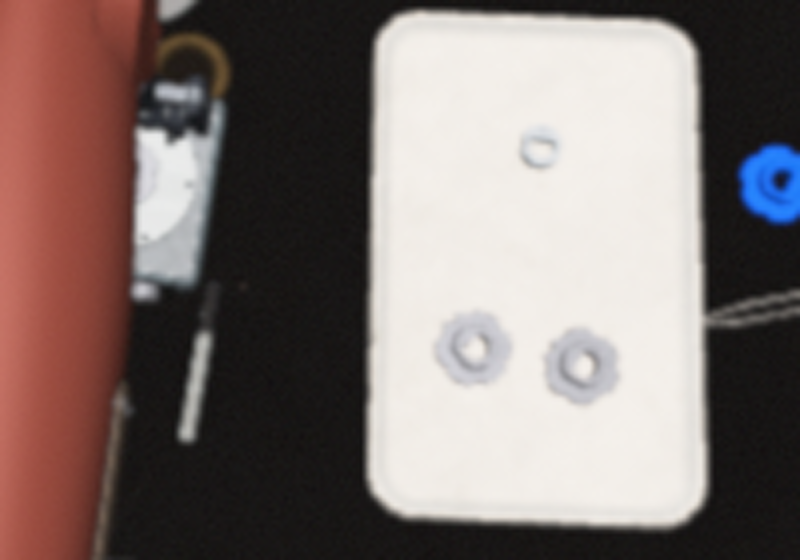

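```bash
python3 -m handwheel '[{"dx":0.11,"dy":-0.3856,"dz":0.02,"yaw":-0.1007},{"dx":0.11,"dy":-0.3856,"dz":0.02,"yaw":-0.1007},{"dx":0.11,"dy":-0.3856,"dz":0.02,"yaw":-0.1007},{"dx":0.11,"dy":-0.3856,"dz":0.06,"yaw":-0.1007},{"dx":0.11,"dy":-0.3856,"dz":0.1,"yaw":-0.1007}]';python3 -m handwheel '[{"dx":0,"dy":0,"dz":0,"yaw":0},{"dx":0,"dy":0,"dz":0,"yaw":0}]' ; python3 -c "
from h import *
go([.4528,-.2274,.15],210)"
```

```text
t: 18.58
ee_pos: [0.4662, -0.1943, 0.1747]
tool_rot: [-0.26, 0.966, -0.0, 0.0]
ft_force: [0.1, 0.3, -0.3]
width: 0.0853
t: 18.82
ee_pos: [0.4667, -0.192, 0.1747]
tool_rot: [-0.258, 0.966, 0.001, -0.0]
ft_force: [0.0, -0.2, 0.6]
width: 0.0853
pos [ 0.4667 -0.192   0.1747] head x -150.04 tilt 0.09 w 0.0853 t 18.82
d [ 0.0371 -0.0297  0.0308] ('yaw', np.float64(-0.0001))
```

```bash
python3 -m handwheel '[{"dx":0.037,"dy":-0.03,"dz":0.03,"yaw":0},{"dx":0.037,"dy":-0.03,"dz":0.03,"yaw":0},{"dx":0.037,"dy":-0.03,"dz":0.03,"yaw":0},{"dx":0.037,"dy":-0.03,"dz":0.03,"yaw":0},{"dx":0.037,"dy":-0.03,"dz":0.03,"yaw":0}]' ; python3 -c "
from h import *
go([.4528,-.2274,.15],210);snap('wrist','w13');crop('w13',180,110,340,230,5,'c9')"
```

```text
t: 19.45
ee_pos: [0.454, -0.2275, 0.152]
tool_rot: [-0.259, 0.966, -0.0, 0.0]
ft_force: [-0.4, 1.2, 0.5]
width: 0.0855
pos [ 0.454  -0.2275  0.152 ] head x -149.93 tilt 0.05 w 0.0855 t 19.45
d [0.0012 0.0009 0.0024] ('yaw', np.float64(0.0002))
```

View pics/c9.png

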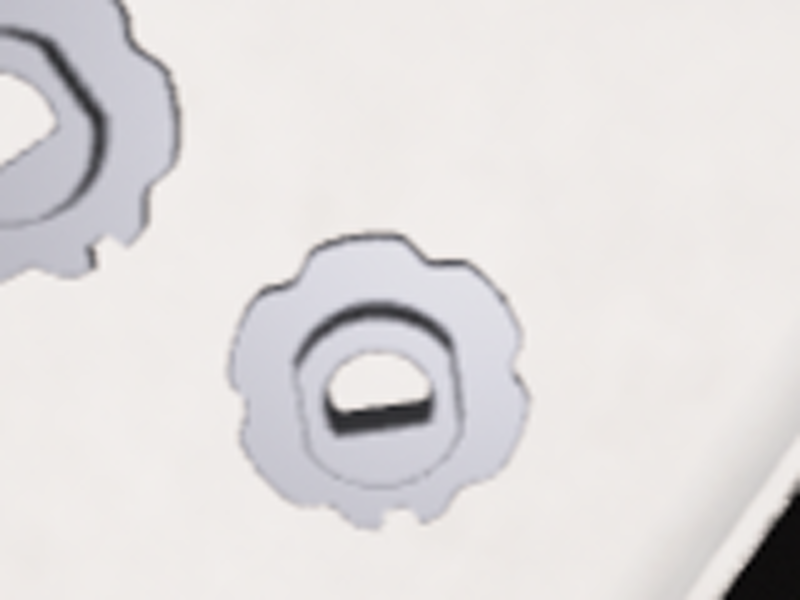

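```bash
python3 -c "
from h import *
d=load('w13')
p=ray(d,180+380/5,110+395.5/5,.019);print(p)
go([p[0],p[1],.0315],217.5)"
```

```text
[ 0.45171382 -0.22698701  0.019     ]
pos [ 0.4538 -0.2276  0.1518] head x -149.95 tilt 0.04 w 0.0853 t 19.5
d [0.0019 0.0021 0.1504] ('yaw', np.float64(-0.0207))
```

```bash
python3 -m handwheel '[{"dx":0.0019,"dy":0.0021,"dz":0,"yaw":-0.0207},{"dx":0.0019,"dy":0.0021,"dz":0.02,"yaw":-0.0207},{"dx":0.0019,"dy":0.0021,"dz":0.02,"yaw":-0.0207},{"dx":0.0019,"dy":0.0021,"dz":0.02,"yaw":-0.0207}]' ; python3 -c "
from h import *
snap('wrist','w14');crop('w14',180,130,340,250,5,'c10');go([.4517,-.2270,.0315],217.5)"
```

```text
t: 20.0
ee_pos: [0.4511, -0.2272, 0.1351]
tool_rot: [-0.32, 0.947, 0.0, -0.0]
ft_force: [-0.6, -0.9, -0.0]
width: 0.0854
pos [ 0.4513 -0.2273  0.1354] head x -142.61 tilt 0.01 w 0.0852 t 20.05
d [-0.0006  0.      0.1298] ('yaw', np.float64(-0.0003))
```

View pics/c10.png

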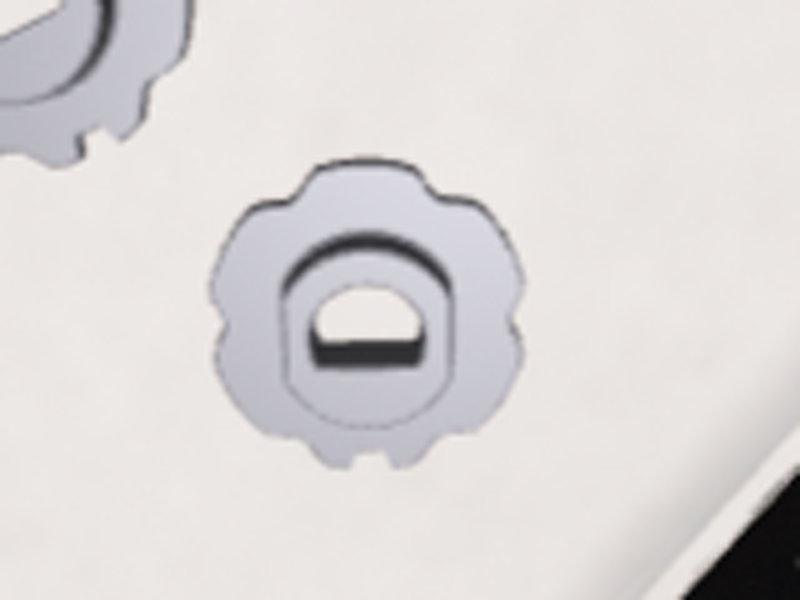

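```bash
python3 -c "
from h import *
d=load('w14')
p=ray(d,180+368.5/5,130+331.5/5,.019);print(p)
go([p[0],p[1],.0305],217.5)"
```

```text
[ 0.45164846 -0.2271828   0.019     ]
pos [ 0.4513 -0.2273  0.1354] head x -142.61 tilt 0.01 w 0.0852 t 20.05
d [-5.000e-04 -1.000e-04  1.311e-01] ('yaw', np.float64(-0.0003))
```

```bash
python3 -m handwheel '[{"dx":-0.0005,"dy":-0.0004,"dz":0.06,"yaw":0},{"dx":-0.0005,"dy":-0.0004,"dz":0.1,"yaw":0},{"dx":-0.0005,"dy":-0.0004,"dz":0.12,"yaw":0},{"dx":-0.0005,"dy":-0.0004,"dz":0.13,"yaw":0},{"dx":-0.0005,"dy":-0.0004,"dz":0.13,"yaw":0}]';python3 -m handwheel '[{"dx":0,"dy":0,"dz":0,"yaw":0},{"dx":0,"dy":0,"dz":0,"yaw":0}]' ; python3 -c "
from h import *
go([.4517,-.2272,.031],217.5)"
```

```text
t: 20.68
ee_pos: [0.4521, -0.2276, 0.0319]
tool_rot: [-0.321, 0.947, -0.0, 0.0]
ft_force: [-0.7, 0.5, 0.9]
width: 0.0855
t: 20.92
ee_pos: [0.4523, -0.2278, 0.0323]
tool_rot: [-0.321, 0.947, -0.001, 0.0]
ft_force: [0.3, 1.6, -0.3]
width: 0.0856
pos [ 0.4523 -0.2278  0.0323] head x -142.54 tilt 0.09 w 0.0856 t 20.93
d [0.0002 0.001  0.0016] ('yaw', np.float64(-0.0001))
```

```bash
python3 -m handwheel '[{"dx":0,"dy":0,"dz":0.001,"yaw":0},{"dx":0,"dy":0,"dz":0.001,"yaw":0},{"dx":0,"dy":0,"dz":0.001,"yaw":0},{"dx":0,"dy":0,"dz":0.001,"yaw":0},{"dx":0,"dy":0,"dz":0.001,"yaw":0}]' 1 50;python3 -m handwheel '[{"dx":0,"dy":0,"dz":0,"yaw":0},{"dx":0,"dy":0,"dz":0,"yaw":0}]' ; python3 -c "
from h import *
go([.4517,-.2272,.0315],217.5);print(ctrl.state()['ft_force'])"
python3 -m handwheel '[{"dx":0,"dy":0,"dz":-0.03,"yaw":0},{"dx":0,"dy":0,"dz":-0.09,"yaw":0},{"dx":0,"dy":0,"dz":-0.16,"yaw":0},{"dx":0,"dy":0,"dz":-0.215,"yaw":0},{"dx":0,"dy":0,"dz":-0.215,"yaw":0}]'; python3 -c "
from h import *
go([.5740,.0697,.2],173.75)"
```

```text
t: 21.55
ee_pos: [0.452, -0.2275, 0.0309]
tool_rot: [-0.321, 0.947, -0.0, 0.0]
ft_force: [-0.0, 0.8, 3.9]
width: 0.0305
t: 21.8
ee_pos: [0.452, -0.2275, 0.0309]
tool_rot: [-0.321, 0.947, -0.0, 0.0]
ft_force: [0.1, 0.8, 5.3]
width: 0.0303
pos [ 0.452  -0.2275  0.0309] head x -142.54 tilt 0.03 w 0.0303 t 21.8
d [ 0.0001  0.0006 -0.0007] ('yaw', np.float64(-0.0001))
[0.05975238 0.83326745 5.29201426]
t: 22.42
ee_pos: [0.453, -0.2284, 0.2059]
tool_rot: [-0.321, 0.947, -0.002, 0.001]
ft_force: [-0.1, -0.4, -1.1]
width: 0.0303
pos [ 0.453  -0.2284  0.2059] head x -142.54 tilt 0.3 w 0.0303 t 22.43
d [-0.3467  0.2039  0.0067] ('yaw', np.float64(0.1214))
```

```bash
python3 -m handwheel '[{"dx":-0.346,"dy":0.204,"dz":-0.01,"yaw":0.1214},{"dx":-0.346,"dy":0.204,"dz":-0.01,"yaw":0.1214},{"dx":-0.346,"dy":0.204,"dz":-0.01,"yaw":0.1214},{"dx":-0.346,"dy":0.204,"dz":-0.01,"yaw":0.1214},{"dx":-0.346,"dy":0.204,"dz":-0.01,"yaw":0.1214}]';python3 -m handwheel '[{"dx":0,"dy":0,"dz":0,"yaw":0},{"dx":0,"dy":0,"dz":0,"yaw":0},{"dx":0,"dy":0,"dz":0,"yaw":0}]'; python3 -c "
from h import *
go([.5740,.0697,.175],173.75)"
```

```text
t: 23.05
ee_pos: [0.558, 0.0365, 0.2078]
tool_rot: [0.057, 0.998, 0.0, -0.001]
ft_force: [1.1, -0.0, -0.4]
width: 0.0304
t: 23.42
ee_pos: [0.5577, 0.0337, 0.209]
tool_rot: [0.055, 0.998, -0.0, -0.001]
ft_force: [-0.6, -0.6, -0.2]
width: 0.0309
pos [0.5577 0.0337 0.209 ] head x 173.69 tilt 0.06 w 0.0309 t 23.43
d [-0.0153  0.047   0.0424] ('yaw', np.float64(-0.0002))
```

```bash
python3 -m handwheel '[{"dx":-0.0153,"dy":0.047,"dz":0.02,"yaw":-0.0002},{"dx":-0.0153,"dy":0.047,"dz":0.042,"yaw":-0.0002},{"dx":-0.0153,"dy":0.047,"dz":0.042,"yaw":-0.0002},{"dx":-0.0153,"dy":0.047,"dz":0.042,"yaw":-0.0002},{"dx":-0.0153,"dy":0.047,"dz":0.042,"yaw":-0.0002}]'; python3 -m handwheel '[{"dx":0,"dy":0,"dz":0,"yaw":0},{"dx":0,"dy":0,"dz":0,"yaw":0}]'; python3 -c "
from h import *
go([.5740,.0697,.15],173.75)"
```

```text
t: 24.05
ee_pos: [0.5748, 0.0701, 0.177]
tool_rot: [0.054, 0.999, -0.0, 0.001]
ft_force: [0.8, -0.6, -0.5]
width: 0.0302
t: 24.3
ee_pos: [0.5746, 0.0707, 0.1764]
tool_rot: [0.054, 0.999, 0.0, 0.0]
ft_force: [0.6, -0.5, -0.4]
width: 0.0306
pos [0.5746 0.0707 0.1764] head x 173.82 tilt 0.03 w 0.0306 t 24.3
d [ 0.0006 -0.0013  0.033 ] ('yaw', np.float64(0.0002))
```

```bash
python3 -m handwheel '[{"dx":0.0006,"dy":-0.0012,"dz":0.01,"yaw":0.0002},{"dx":0.0006,"dy":-0.0012,"dz":0.02,"yaw":0.0002},{"dx":0.0006,"dy":-0.0012,"dz":0.03,"yaw":0.0002},{"dx":0.0006,"dy":-0.0012,"dz":0.036,"yaw":0.0002},{"dx":0.0006,"dy":-0.0012,"dz":0.042,"yaw":0.0002}]'; python3 -c "
from h import *
go([.5740,.0697,.106],173.75);print(ctrl.state()['ft_force'])"
```

```text
t: 24.92
ee_pos: [0.5738, 0.0699, 0.1421]
tool_rot: [0.055, 0.999, -0.0, -0.0]
ft_force: [-1.8, -0.1, -0.5]
width: 0.0304
pos [0.5738 0.0699 0.1421] head x 173.75 tilt 0.01 w 0.0304 t 24.93
d [-0.0003 -0.0002  0.0451] ('yaw', np.float64(0.0))
[-1.80453874 -0.13074737 -0.52569518]
```

```bash
python3 -m handwheel '[{"dx":0,"dy":0,"dz":0.012,"yaw":0},{"dx":0,"dy":0,"dz":0.024,"yaw":0},{"dx":0,"dy":0,"dz":0.034,"yaw":0},{"dx":0,"dy":0,"dz":0.04,"yaw":0},{"dx":0,"dy":0,"dz":0.043,"yaw":0}]'; python3 -c "
from h import *
go([.5740,.0697,.106],173.75);print(ctrl.state()['ft_force'])"
```

```text
t: 25.55
ee_pos: [0.5738, 0.0699, 0.1078]
tool_rot: [0.054, 0.999, 0.0, -0.0]
ft_force: [-1.0, -0.4, 0.2]
width: 0.0303
pos [0.5738 0.0699 0.1078] head x 173.75 tilt 0.01 w 0.0303 t 25.55
d [-0.0003 -0.0003  0.0022] ('yaw', np.float64(0.0))
[-0.9706883  -0.38029259  0.20357723]
```

```bash
python3 -m handwheel '[{"dx":0,"dy":0,"dz":0.001,"yaw":0},{"dx":0,"dy":0,"dz":0.002,"yaw":0},{"dx":0,"dy":0,"dz":0.003,"yaw":0},{"dx":0,"dy":0,"dz":0.004,"yaw":0},{"dx":0,"dy":0,"dz":0.004,"yaw":0}]'; python3 -c "
from h import *
go([.5740,.0697,.106],173.75);print(ctrl.state()['ft_force'])"
```

```text
t: 26.18
ee_pos: [0.5739, 0.0699, 0.1063]
tool_rot: [0.054, 0.999, -0.0, 0.0]
ft_force: [-7.5, -0.8, 11.5]
width: 0.0302
pos [0.5739 0.0699 0.1063] head x 173.75 tilt 0.04 w 0.0302 t 26.18
d [-0.0001 -0.0002  0.0004] ('yaw', np.float64(0.0))
[-7.45083104 -0.75714651 11.50406433]
```

Seated (z 0.1063, expected 0.106). Release and go for the third.

```bash
python3 -m handwheel '[{"dx":0,"dy":0,"dz":-0.001,"yaw":0},{"dx":0,"dy":0,"dz":-0.001,"yaw":0},{"dx":0,"dy":0,"dz":-0.001,"yaw":0},{"dx":0,"dy":0,"dz":-0.001,"yaw":0}]' 0;python3 -m handwheel '[{"dx":0,"dy":0,"dz":-0.05,"yaw":0},{"dx":0,"dy":0,"dz":-0.12,"yaw":0},{"dx":0,"dy":0,"dz":-0.16,"yaw":0},{"dx":0,"dy":0,"dz":-0.16,"yaw":0}]'; python3 -c "
from h import *
go([.4431,-.3152,.16],242);snap('wrist','w15')
d=snap('top','t15'); crop('t15',200,130,400,270,4,'c11');print(ctrl.state()['joint_positions'].round(2))"
```

```text
t: 26.68
ee_pos: [0.5739, 0.07, 0.1056]
tool_rot: [0.054, 0.999, 0.0, 0.0]
ft_force: [-0.4, 0.4, -0.9]
width: 0.0852
t: 27.18
ee_pos: [0.5753, 0.0698, 0.2369]
tool_rot: [0.054, 0.999, -0.0, 0.003]
ft_force: [-0.2, -0.4, -0.1]
width: 0.0857
pos [0.5753 0.0698 0.2369] head x 173.75 tilt 0.3 w 0.0857 t 27.18
d [ 0.1125 -0.4964  0.0954] ('yaw', np.float64(-0.1896))
[-0.1   0.03 -0.01  1.52  0.    0.  ]
```

View pics/w15.png

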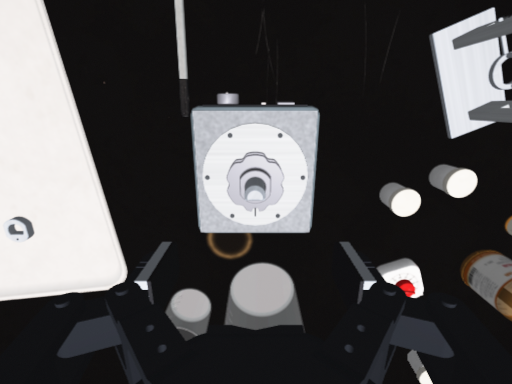

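View pics/c11.png

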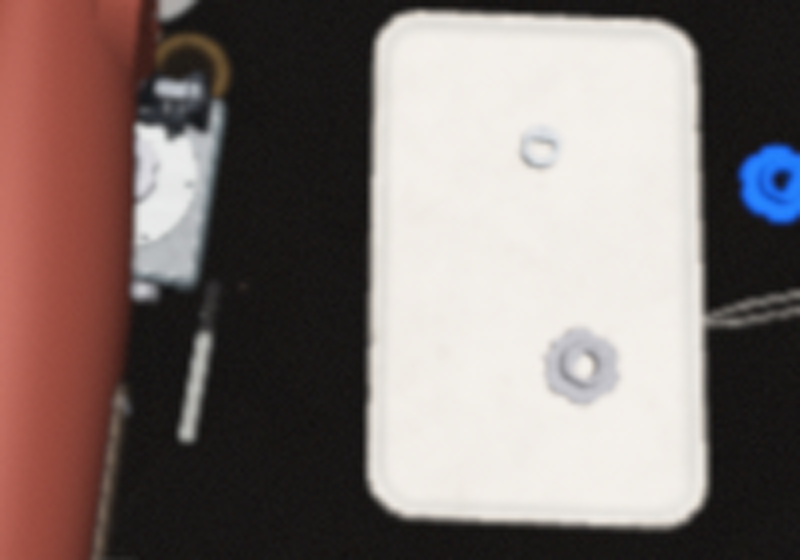

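```bash
python3 -m handwheel '[{"dx":0.1125,"dy":-0.496,"dz":0,"yaw":-0.19},{"dx":0.1125,"dy":-0.496,"dz":0,"yaw":-0.19},{"dx":0.1125,"dy":-0.496,"dz":0.0,"yaw":-0.19},{"dx":0.1125,"dy":-0.496,"dz":0.02,"yaw":-0.19},{"dx":0.1125,"dy":-0.496,"dz":0.04,"yaw":-0.19}]';python3 -c "
from h import *
go([.4431,-.3152,.15],243)"
```

```text
t: 27.9
ee_pos: [0.4822, -0.197, 0.2198]
tool_rot: [-0.362, 0.932, 0.001, -0.0]
ft_force: [0.6, 0.1, -0.1]
width: 0.0855
pos [ 0.4822 -0.197   0.2198] head x -137.61 tilt 0.08 w 0.0855 t 27.9
d [ 0.1356 -0.0763  0.0872] ('yaw', np.float64(-0.0572))
```

```bash
python3 -m handwheel '[{"dx":0.1356,"dy":-0.0763,"dz":0.04,"yaw":-0.0572},{"dx":0.1356,"dy":-0.0763,"dz":0.087,"yaw":-0.0572},{"dx":0.1356,"dy":-0.0763,"dz":0.087,"yaw":-0.0572},{"dx":0.1356,"dy":-0.0763,"dz":0.087,"yaw":-0.0572},{"dx":0.1356,"dy":-0.0763,"dz":0.087,"yaw":-0.0572}]';python3 -m handwheel '[{"dx":0,"dy":0,"dz":0,"yaw":0},{"dx":0,"dy":0,"dz":0,"yaw":0}]';python3 -c "
from h import *
go([.4431,-.3152,.15],243);snap('wrist','w16');crop('w16',180,110,340,230,5,'c12')"
```

```text
t: 28.52
ee_pos: [0.4443, -0.3128, 0.1523]
tool_rot: [-0.52, 0.854, -0.0, 0.0]
ft_force: [0.0, 0.2, 0.4]
width: 0.0853
t: 28.78
ee_pos: [0.4444, -0.3133, 0.1526]
tool_rot: [-0.52, 0.854, -0.001, 0.0]
ft_force: [-1.0, -0.5, 1.0]
width: 0.0854
pos [ 0.4444 -0.3133  0.1526] head x -117.29 tilt 0.07 w 0.0854 t 28.77
d [0.0029 0.0004 0.0032] ('yaw', np.float64(-0.0008))
```

View pics/c12.png

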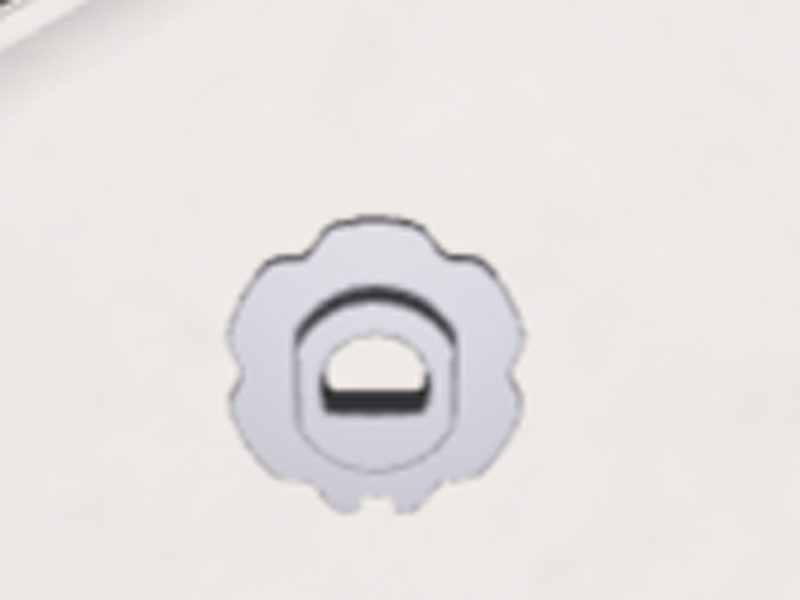

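```bash
python3 -c "
from h import *
d=load('w16')
p=ray(d,180+376.5/5,110+379.5/5,.019);print(p)
go([p[0],p[1],.0305],242.7)"
```

```text
[ 0.4413238  -0.31660016  0.019     ]
pos [ 0.4443 -0.3134  0.1524] head x -117.29 tilt 0.06 w 0.0855 t 28.82
d [0.0053 0.0016 0.1524] ('yaw', np.float64(0.0))
```

```bash
python3 -m handwheel '[{"dx":0.0053,"dy":0.0013,"dz":0.06,"yaw":0},{"dx":0.0053,"dy":0.0013,"dz":0.11,"yaw":0},{"dx":0.0053,"dy":0.0013,"dz":0.14,"yaw":0},{"dx":0.0053,"dy":0.0013,"dz":0.15,"yaw":0},{"dx":0.0053,"dy":0.0013,"dz":0.15,"yaw":0}]';python3 -m handwheel '[{"dx":0,"dy":0,"dz":0,"yaw":0},{"dx":0,"dy":0,"dz":0,"yaw":0}]' ; python3 -c "
from h import *
go([.4413,-.3166,.031],242.7)"
```

```text
t: 29.45
ee_pos: [0.4411, -0.317, 0.0321]
tool_rot: [-0.52, 0.854, -0.0, 0.0]
ft_force: [0.1, -0.7, -0.0]
width: 0.0852
t: 29.7
ee_pos: [0.4414, -0.3176, 0.0329]
tool_rot: [-0.52, 0.854, -0.001, 0.0]
ft_force: [0.0, 0.7, 0.0]
width: 0.0852
pos [ 0.4414 -0.3176  0.0329] head x -117.34 tilt 0.1 w 0.0852 t 29.7
d [-0.0011  0.0007  0.0024] ('yaw', np.float64(-0.0001))
```

```bash
python3 -m handwheel '[{"dx":-0.0006,"dy":0,"dz":0.0013,"yaw":0},{"dx":-0.0006,"dy":0,"dz":0.0013,"yaw":0},{"dx":-0.0006,"dy":0,"dz":0.0013,"yaw":0},{"dx":-0.0006,"dy":0,"dz":0.0013,"yaw":0},{"dx":-0.0006,"dy":0,"dz":0.0013,"yaw":0}]' 1 50;python3 -m handwheel '[{"dx":0,"dy":0,"dz":0,"yaw":0},{"dx":0,"dy":0,"dz":0,"yaw":0}]' ; python3 -c "
from h import *
go([.4413,-.3166,.031],242.7);print(ctrl.state()['ft_force'])"
python3 -m handwheel '[{"dx":0,"dy":0,"dz":-0.03,"yaw":0},{"dx":0,"dy":0,"dz":-0.09,"yaw":0},{"dx":0,"dy":0,"dz":-0.16,"yaw":0},{"dx":0,"dy":0,"dz":-0.215,"yaw":0},{"dx":0,"dy":0,"dz":-0.225,"yaw":0}]'; python3 -c "
from h import *
go([.5740,.0698,.2],173.75)"
```

```text
t: 30.32
ee_pos: [0.4413, -0.3168, 0.031]
tool_rot: [-0.52, 0.854, -0.0, 0.0]
ft_force: [-0.4, 0.5, 3.2]
width: 0.0305
t: 30.58
ee_pos: [0.4413, -0.3168, 0.031]
tool_rot: [-0.52, 0.854, -0.0, 0.0]
ft_force: [-1.3, 0.9, 4.5]
width: 0.0305
pos [ 0.4413 -0.3168  0.031 ] head x -117.34 tilt 0.03 w 0.0305 t 30.57
d [-0.0003  0.0001  0.0001] ('yaw', np.float64(-0.0001))
[-1.27240366  0.89066168  4.52928103]
t: 31.2
ee_pos: [0.4419, -0.3176, 0.2137]
tool_rot: [-0.52, 0.854, -0.002, 0.0]
ft_force: [1.0, -0.4, -0.7]
width: 0.0305
pos [ 0.4419 -0.3176  0.2137] head x -117.34 tilt 0.25 w 0.0305 t 31.2
d [-0.506   0.0757  0.0161] ('yaw', np.float64(0.1914))
```

```bash
python3 -m handwheel '[{"dx":-0.506,"dy":0.0757,"dz":0,"yaw":0.1914},{"dx":-0.506,"dy":0.0757,"dz":0,"yaw":0.1914},{"dx":-0.506,"dy":0.0757,"dz":0,"yaw":0.1914},{"dx":-0.506,"dy":0.0757,"dz":0,"yaw":0.1914},{"dx":-0.506,"dy":0.0757,"dz":0,"yaw":0.1914}]';python3 -m handwheel '[{"dx":0,"dy":0,"dz":0,"yaw":0.01},{"dx":0,"dy":0,"dz":0,"yaw":0.02}]'; python3 -c "
from h import *
go([.5740,.0698,.195],173.75)"
```

```text
t: 31.82
ee_pos: [0.533, -0.0475, 0.2091]
tool_rot: [-0.12, 0.993, 0.0, -0.001]
ft_force: [1.6, -0.2, -0.4]
width: 0.0298
t: 32.08
ee_pos: [0.5327, -0.0482, 0.2088]
tool_rot: [-0.06, 0.998, 0.001, -0.001]
ft_force: [-1.3, -0.1, -0.6]
width: 0.0306
pos [ 0.5327 -0.0482  0.2088] head x -173.12 tilt 0.16 w 0.0306 t 32.08
d [-0.069   0.1403  0.0173] ('yaw', np.float64(0.0365))
```

```bash
python3 -m handwheel '[{"dx":-0.069,"dy":0.14,"dz":0.017,"yaw":0.0365},{"dx":-0.069,"dy":0.14,"dz":0.017,"yaw":0.0365},{"dx":-0.069,"dy":0.14,"dz":0.017,"yaw":0.0365},{"dx":-0.069,"dy":0.14,"dz":0.017,"yaw":0.0365},{"dx":-0.069,"dy":0.14,"dz":0.017,"yaw":0.0365}]';python3 -m handwheel '[{"dx":0,"dy":0,"dz":0,"yaw":0},{"dx":0,"dy":0,"dz":0,"yaw":0},{"dx":0,"dy":0,"dz":0,"yaw":0}]'; python3 -c "
from h import *
go([.5740,.0698,.175],173.75)"
```

```text
t: 32.7
ee_pos: [0.5743, 0.0673, 0.1967]
tool_rot: [0.055, 0.998, -0.0, -0.0]
ft_force: [-0.5, -0.5, -1.3]
width: 0.0304
t: 33.08
ee_pos: [0.5746, 0.068, 0.1973]
tool_rot: [0.055, 0.998, 0.0, 0.0]
ft_force: [0.0, 0.1, -0.5]
width: 0.0303
pos [0.5746 0.068  0.1973] head x 173.72 tilt 0.02 w 0.0303 t 33.08
d [0.001  0.0022 0.0279] ('yaw', np.float64(-0.0001))
```

```bash
python3 -m handwheel '[{"dx":0.001,"dy":0.0021,"dz":0.027,"yaw":0},{"dx":0.001,"dy":0.0021,"dz":0.027,"yaw":0},{"dx":0.001,"dy":0.0021,"dz":0.027,"yaw":0},{"dx":0.001,"dy":0.0021,"dz":0.027,"yaw":0}]'; python3 -c "
from h import *
go([.5740,.0698,.14],173.75)"
```

```text
t: 33.58
ee_pos: [0.5744, 0.07, 0.1765]
tool_rot: [0.055, 0.999, -0.0, 0.001]
ft_force: [-0.6, -1.2, 0.1]
width: 0.0304
pos [0.5744 0.07   0.1765] head x 173.75 tilt 0.07 w 0.0304 t 33.58
d [ 0.0005 -0.0003  0.0456] ('yaw', np.float64(-0.0))
```

```bash
python3 -m handwheel '[{"dx":0.0004,"dy":-0.0003,"dz":0.012,"yaw":0},{"dx":0.0004,"dy":-0.0003,"dz":0.024,"yaw":0},{"dx":0.0004,"dy":-0.0003,"dz":0.034,"yaw":0},{"dx":0.0004,"dy":-0.0003,"dz":0.042,"yaw":0},{"dx":0.0004,"dy":-0.0003,"dz":0.05,"yaw":0}]'; python3 -c "
from h import *
go([.5740,.0698,.123],173.75);print(ctrl.state()['ft_force'])"
```

```text
t: 34.2
ee_pos: [0.5736, 0.0699, 0.1351]
tool_rot: [0.054, 0.999, 0.0, -0.0]
ft_force: [-0.7, -0.1, 0.1]
width: 0.0304
pos [0.5736 0.0699 0.1351] head x 173.75 tilt 0.0 w 0.0304 t 34.2
d [-0.0005 -0.0001  0.0151] ('yaw', np.float64(0.0))
[-0.69176874 -0.12818558  0.09318818]
```

```bash
python3 -m handwheel '[{"dx":0,"dy":0,"dz":0.007,"yaw":0},{"dx":0,"dy":0,"dz":0.012,"yaw":0},{"dx":0,"dy":0,"dz":0.015,"yaw":0},{"dx":0,"dy":0,"dz":0.017,"yaw":0},{"dx":0,"dy":0,"dz":0.017,"yaw":0}]'; python3 -c "
from h import *
go([.5740,.0698,.123],173.75);print(ctrl.state()['ft_force'])"
```

```text
t: 34.83
ee_pos: [0.5738, 0.0699, 0.1234]
tool_rot: [0.054, 0.999, -0.0, 0.0]
ft_force: [-5.7, 0.7, 9.6]
width: 0.0301
pos [0.5738 0.0699 0.1234] head x 173.76 tilt 0.05 w 0.0301 t 34.83
d [-0.0002 -0.0001  0.0005] ('yaw', np.float64(0.0))
[-5.71578574  0.67564443  9.56511896]
```

Seated at 0.1234 (expected 0.123). Release; look, then fetch the collar.

```bash
python3 -m handwheel '[{"dx":0,"dy":0,"dz":-0.001,"yaw":0},{"dx":0,"dy":0,"dz":-0.001,"yaw":0},{"dx":0,"dy":0,"dz":-0.001,"yaw":0},{"dx":0,"dy":0,"dz":-0.001,"yaw":0}]' 0;python3 -m handwheel '[{"dx":0,"dy":0,"dz":-0.05,"yaw":0},{"dx":0,"dy":0,"dz":-0.12,"yaw":0},{"dx":0,"dy":0,"dz":-0.13,"yaw":0},{"dx":0,"dy":0,"dz":-0.13,"yaw":0}]'; python3 -c "
from h import *
go([.6250,-.2800,.15],173.75);snap('wrist','w17');snap('scene','s17');crop('s17',190,150,330,250,5.5,'c13')"
```

```text
t: 35.33
ee_pos: [0.5736, 0.0699, 0.1226]
tool_rot: [0.055, 0.999, 0.0, -0.0]
ft_force: [0.3, -0.3, -0.3]
width: 0.085
t: 35.83
ee_pos: [0.574, 0.0699, 0.2271]
tool_rot: [0.054, 0.999, -0.0, 0.001]
ft_force: [-0.8, 0.6, -0.5]
width: 0.0858
pos [0.574  0.0699 0.2271] head x 173.75 tilt 0.07 w 0.0858 t 35.83
d [-0.1108 -0.4278  0.0965] ('yaw', np.float64(0.0))
```

View pics/w17.png

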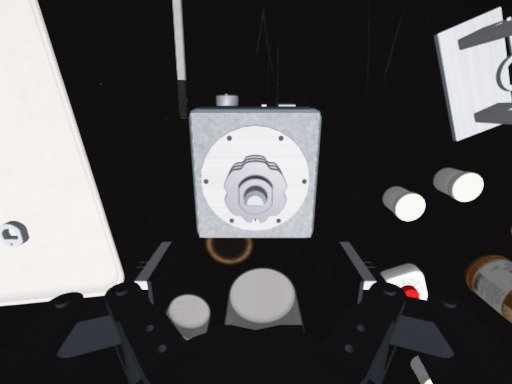

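View pics/c13.png

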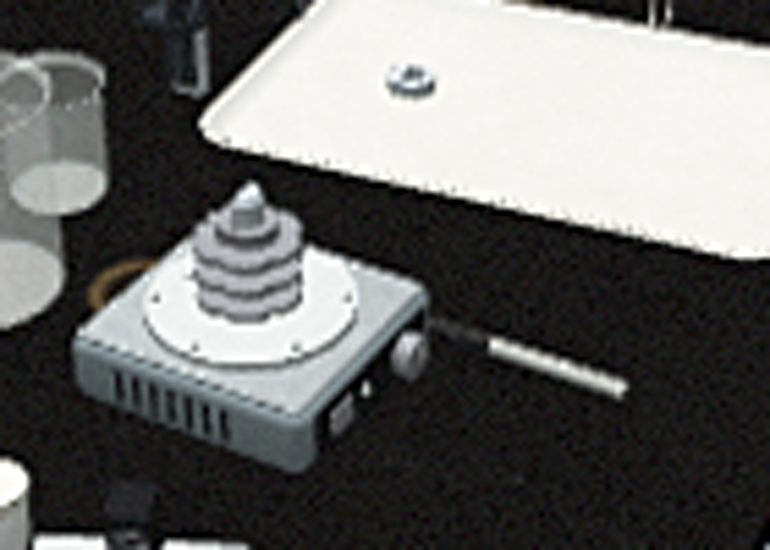

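```bash
python3 -m handwheel '[{"dx":-0.11,"dy":-0.4278,"dz":0.02,"yaw":0},{"dx":-0.11,"dy":-0.4278,"dz":0.02,"yaw":0},{"dx":-0.11,"dy":-0.4278,"dz":0.02,"yaw":0},{"dx":-0.11,"dy":-0.4278,"dz":0.02,"yaw":0},{"dx":-0.11,"dy":-0.4278,"dz":0.05,"yaw":0}]';python3 -c "
from h import *
go([.6257,-.2807,.13],173.72)"
```

```text
t: 36.55
ee_pos: [0.6176, -0.239, 0.1978]
tool_rot: [0.055, 0.999, 0.0, -0.0]
ft_force: [1.2, 0.3, 0.2]
width: 0.0854
pos [ 0.6176 -0.239   0.1978] head x 173.74 tilt 0.02 w 0.0854 t 36.55
d [-0.0158 -0.0507  0.0847] ('yaw', np.float64(0.0001))
```

```bash
python3 -m handwheel '[{"dx":-0.0155,"dy":-0.05,"dz":0.06,"yaw":0},{"dx":-0.0155,"dy":-0.05,"dz":0.09,"yaw":0},{"dx":-0.0155,"dy":-0.05,"dz":0.09,"yaw":0},{"dx":-0.0155,"dy":-0.05,"dz":0.09,"yaw":0},{"dx":-0.0155,"dy":-0.05,"dz":0.09,"yaw":0}]';python3 -c "
from h import *
go([.6257,-.2807,.0245],173.72);snap('wrist','w18');crop('w18',180,130,340,250,5,'c14')"
```

```text
t: 37.17
ee_pos: [0.6265, -0.2779, 0.1286]
tool_rot: [0.054, 0.999, -0.001, 0.001]
ft_force: [-0.3, 0.2, 0.4]
width: 0.0853
pos [ 0.6265 -0.2779  0.1286] head x 173.8 tilt 0.14 w 0.0853 t 37.17
d [ 0.0009 -0.0035  0.1302] ('yaw', np.float64(0.0002))
```

View pics/c14.png

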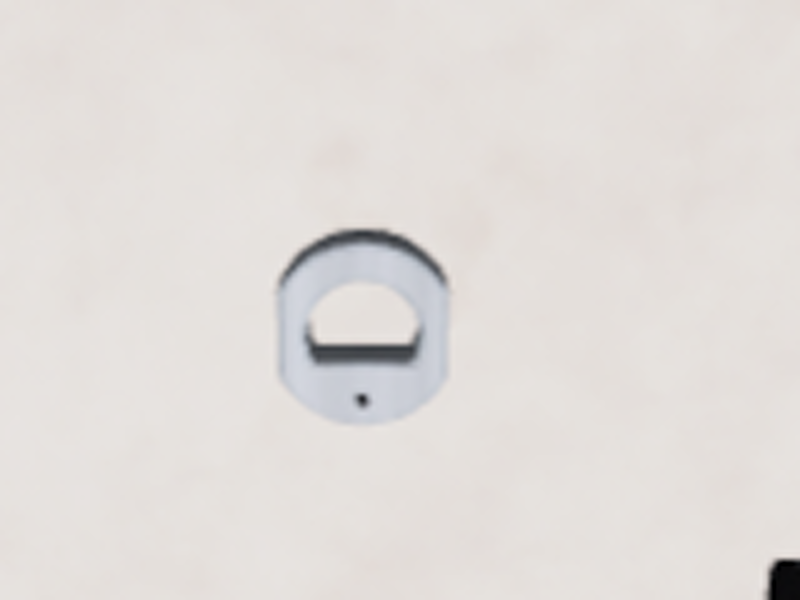

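```bash
python3 -c "
from h import *
d=load('w18')
print(ray(d,180+364/5,130+331/5,.015))"
python3 -m handwheel '[{"dx":0.0009,"dy":-0.003,"dz":0.05,"yaw":0},{"dx":0.0009,"dy":-0.003,"dz":0.09,"yaw":0},{"dx":0.0009,"dy":-0.003,"dz":0.12,"yaw":0},{"dx":0.0009,"dy":-0.003,"dz":0.128,"yaw":0},{"dx":0.0009,"dy":-0.003,"dz":0.128,"yaw":0}]';python3 -m handwheel '[{"dx":0,"dy":0,"dz":0,"yaw":0},{"dx":0,"dy":0,"dz":0,"yaw":0}]' ; python3 -c "
from h import *
go([.6257,-.2806,.0245],173.72)"
```

```text
[ 0.62561056 -0.27993135  0.015     ]
t: 37.85
ee_pos: [0.6251, -0.2804, 0.0252]
tool_rot: [0.054, 0.999, -0.0, 0.0]
ft_force: [-0.1, 0.2, 0.0]
width: 0.0856
t: 38.1
ee_pos: [0.6254, -0.2808, 0.0257]
tool_rot: [0.055, 0.999, -0.0, 0.001]
ft_force: [0.2, 0.4, -0.1]
width: 0.0856
pos [ 0.6254 -0.2808  0.0257] head x 173.75 tilt 0.11 w 0.0856 t 38.1
d [-0.0004  0.0003  0.0015] ('yaw', np.float64(0.0001))
```

```bash
python3 -m handwheel '[{"dx":-0.0003,"dy":0,"dz":0.001,"yaw":0},{"dx":-0.0003,"dy":0,"dz":0.001,"yaw":0},{"dx":-0.0003,"dy":0,"dz":0.001,"yaw":0},{"dx":-0.0003,"dy":0,"dz":0.001,"yaw":0},{"dx":-0.0003,"dy":0,"dz":0.001,"yaw":0}]' 1 50;python3 -m handwheel '[{"dx":0,"dy":0,"dz":0,"yaw":0},{"dx":0,"dy":0,"dz":0,"yaw":0}]' ; python3 -c "
from h import *
go([.6257,-.2806,.0245],173.72)"
python3 -m handwheel '[{"dx":0,"dy":0,"dz":-0.03,"yaw":0},{"dx":0,"dy":0,"dz":-0.09,"yaw":0},{"dx":0,"dy":0,"dz":-0.16,"yaw":0},{"dx":0,"dy":0,"dz":-0.215,"yaw":0},{"dx":0,"dy":0,"dz":-0.225,"yaw":0}]'; python3 -c "
from h import *
go([.5740,.0698,.2],173.75)"
```

```text
t: 38.72
ee_pos: [0.6251, -0.2805, 0.0238]
tool_rot: [0.054, 0.999, -0.0, 0.0]
ft_force: [0.3, -0.2, 2.6]
width: 0.0309
t: 38.98
ee_pos: [0.6251, -0.2805, 0.0238]
tool_rot: [0.055, 0.999, -0.0, 0.0]
ft_force: [-1.0, 0.3, 3.2]
width: 0.0307
pos [ 0.6251 -0.2805  0.0238] head x 173.75 tilt 0.02 w 0.0307 t 38.98
d [-0.0008 -0.0001 -0.0009] ('yaw', np.float64(0.0001))
t: 39.6
ee_pos: [0.6261, -0.2812, 0.2074]
tool_rot: [0.054, 0.999, -0.001, 0.002]
ft_force: [0.7, -0.0, -0.8]
width: 0.0304
pos [ 0.6261 -0.2812  0.2074] head x 173.75 tilt 0.29 w 0.0304 t 39.6
d [0.1125 0.429  0.0077] ('yaw', np.float64(0.0))
```

```bash
python3 -m handwheel '[{"dx":0.1125,"dy":0.429,"dz":0,"yaw":0},{"dx":0.1125,"dy":0.429,"dz":0,"yaw":0},{"dx":0.1125,"dy":0.429,"dz":0,"yaw":0},{"dx":0.1125,"dy":0.429,"dz":0,"yaw":0},{"dx":0.1125,"dy":0.429,"dz":0,"yaw":0}]'; python3 -m handwheel '[{"dx":0.015,"dy":0.05,"dz":0,"yaw":0},{"dx":0.015,"dy":0.05,"dz":0,"yaw":0},{"dx":0.015,"dy":0.05,"dz":0,"yaw":0},{"dx":0.015,"dy":0.05,"dz":0,"yaw":0}]'; python3 -c "
from h import *
go([.5734,.0698,.175],173.75)"
```

```text
t: 40.22
ee_pos: [0.5778, 0.0307, 0.2019]
tool_rot: [0.055, 0.999, 0.0, -0.001]
ft_force: [1.1, 0.8, -0.5]
width: 0.0307
t: 40.72
ee_pos: [0.5715, 0.0686, 0.2029]
tool_rot: [0.055, 0.998, -0.0, -0.0]
ft_force: [0.3, -0.6, -0.6]
width: 0.0308
pos [0.5715 0.0686 0.2029] head x 173.66 tilt 0.05 w 0.0308 t 40.73
d [-0.0022  0.0017  0.0349] ('yaw', np.float64(-0.0003))
```

```bash
python3 -m handwheel '[{"dx":-0.0022,"dy":0.0017,"dz":0.03,"yaw":-0.0002},{"dx":-0.0022,"dy":0.0017,"dz":0.03,"yaw":-0.0002},{"dx":-0.0022,"dy":0.0017,"dz":0.03,"yaw":-0.0002},{"dx":-0.0022,"dy":0.0017,"dz":0.03,"yaw":-0.0002},{"dx":-0.0022,"dy":0.0017,"dz":0.03,"yaw":-0.0002}]'; python3 -c "
from h import *
go([.5734,.0698,.14],173.75);snap('wrist','w19');crop('w19',180,160,340,280,5,'c15')"
```

```text
t: 41.35
ee_pos: [0.5737, 0.0709, 0.1803]
tool_rot: [0.054, 0.999, 0.0, 0.0]
ft_force: [-1.1, 0.6, -0.7]
width: 0.0308
pos [0.5737 0.0709 0.1803] head x 173.82 tilt 0.06 w 0.0308 t 41.35
d [ 0.0002 -0.0014  0.0503] ('yaw', np.float64(0.0002))
```

View pics/c15.png

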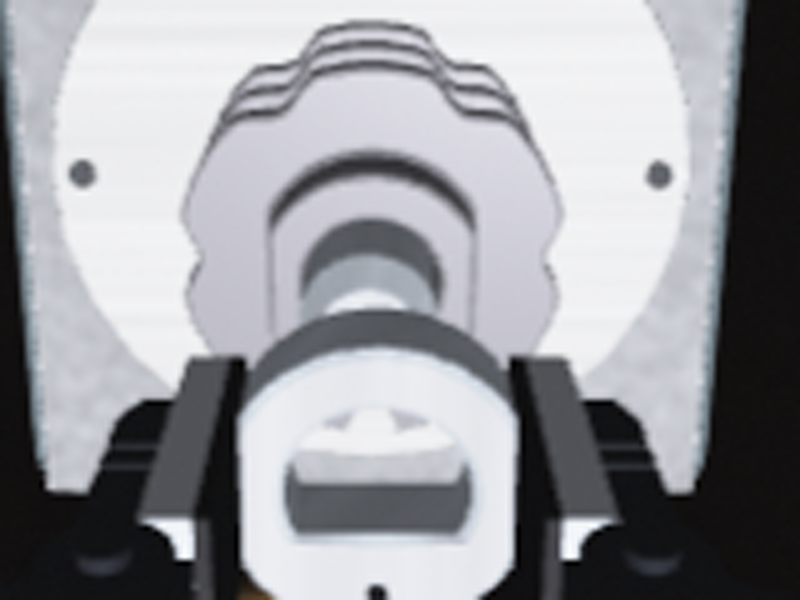

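```bash
python3 -m handwheel '[{"dx":0,"dy":-0.0012,"dz":0,"yaw":0.0002},{"dx":0,"dy":-0.0012,"dz":0,"yaw":0.0002},{"dx":0,"dy":-0.0012,"dz":0.008,"yaw":0.0002},{"dx":0,"dy":-0.0012,"dz":0.016,"yaw":0.0002},{"dx":0,"dy":-0.0012,"dz":0.024,"yaw":0.0002}]'; python3 -c "
from h import *
go([.5734,.0698,.1328],173.75);print(ctrl.state()['ft_force'])"
```

```text
t: 42.02
ee_pos: [0.5731, 0.0701, 0.1596]
tool_rot: [0.055, 0.999, 0.0, -0.0]
ft_force: [0.5, -0.4, -0.4]
width: 0.0305
pos [0.5731 0.0701 0.1596] head x 173.75 tilt 0.03 w 0.0305 t 42.02
d [-0.0005 -0.0003  0.0335] ('yaw', np.float64(0.0))
[ 0.46187036 -0.38927347 -0.39180353]
```

```bash
python3 -m handwheel '[{"dx":-0.0004,"dy":-0.0003,"dz":0.007,"yaw":0},{"dx":-0.0004,"dy":-0.0003,"dz":0.014,"yaw":0},{"dx":-0.0004,"dy":-0.0003,"dz":0.02,"yaw":0},{"dx":-0.0004,"dy":-0.0003,"dz":0.026,"yaw":0},{"dx":-0.0004,"dy":-0.0003,"dz":0.029,"yaw":0}]'; python3 -c "
from h import *
go([.5734,.0698,.1328],173.75);print(ctrl.state()['ft_force'])"
```

```text
t: 42.65
ee_pos: [0.5735, 0.0698, 0.1368]
tool_rot: [0.054, 0.999, 0.0, -0.0]
ft_force: [0.3, -1.0, -0.7]
width: 0.0306
pos [0.5735 0.0698 0.1368] head x 173.75 tilt 0.01 w 0.0306 t 42.65
d [0.0001 0.     0.005 ] ('yaw', np.float64(0.0))
[ 0.29127133 -0.99330674 -0.67345484]
```

```bash
python3 -m handwheel '[{"dx":0,"dy":0,"dz":0.002,"yaw":0},{"dx":0,"dy":0,"dz":0.004,"yaw":0},{"dx":0,"dy":0,"dz":0.0055,"yaw":0},{"dx":0,"dy":0,"dz":0.0065,"yaw":0},{"dx":0,"dy":0,"dz":0.007,"yaw":0}]'; python3 -c "
from h import *
go([.5734,.0698,.1328],173.75);print(ctrl.state()['ft_force'])"
```

```text
t: 43.28
ee_pos: [0.5736, 0.0697, 0.1331]
tool_rot: [0.054, 0.999, -0.0, 0.0]
ft_force: [-7.5, 0.3, 12.9]
width: 0.0303
pos [0.5736 0.0697 0.1331] head x 173.75 tilt 0.05 w 0.0303 t 43.27
d [0.0003 0.     0.0004] ('yaw', np.float64(0.0))
[-7.48672173  0.25825511 12.88695054]
```

```bash
python3 -m handwheel '[{"dx":0,"dy":0,"dz":-0.001,"yaw":0},{"dx":0,"dy":0,"dz":-0.001,"yaw":0},{"dx":0,"dy":0,"dz":-0.001,"yaw":0},{"dx":0,"dy":0,"dz":-0.001,"yaw":0}]' 0;python3 -m handwheel '[{"dx":0,"dy":0,"dz":-0.05,"yaw":0},{"dx":0,"dy":0,"dz":-0.12,"yaw":0},{"dx":0,"dy":0,"dz":-0.18,"yaw":0},{"dx":0,"dy":0,"dz":-0.2,"yaw":0}]'; python3 -c "
from h import *
go([.48,.32,.32],173.75);snap('wrist','w20');snap('scene','s20');crop('s20',160,180,300,330,4,'c16');d=snap('top','t20');crop('t20',60,130,260,240,4,'c17')"
```

```text
t: 43.78
ee_pos: [0.5735, 0.0697, 0.1322]
tool_rot: [0.055, 0.999, 0.0, -0.0]
ft_force: [0.2, -0.4, -0.7]
width: 0.0852
t: 44.28
ee_pos: [0.5745, 0.0696, 0.2959]
tool_rot: [0.054, 0.999, -0.0, 0.002]
ft_force: [-0.2, 0.7, -0.3]
width: 0.0855
pos [0.5745 0.0696 0.2959] head x 173.75 tilt 0.27 w 0.0855 t 44.27
d [ 0.1514  0.2982 -0.0308] ('yaw', np.float64(0.0))
```

View pics/w20.png

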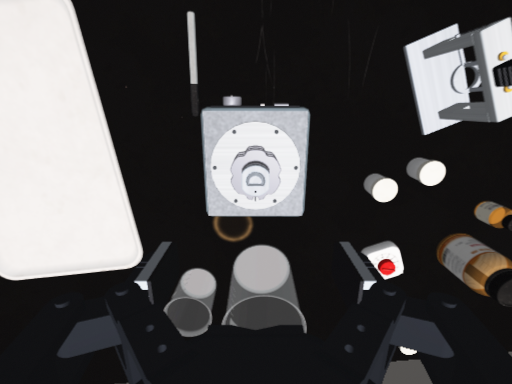

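View pics/c16.png

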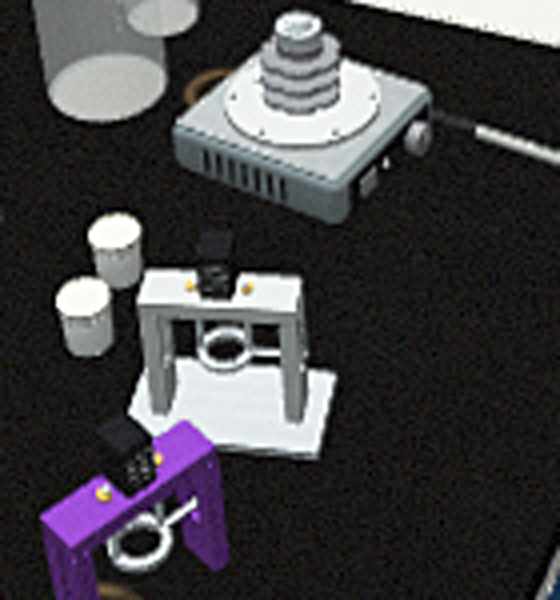

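View pics/c17.png

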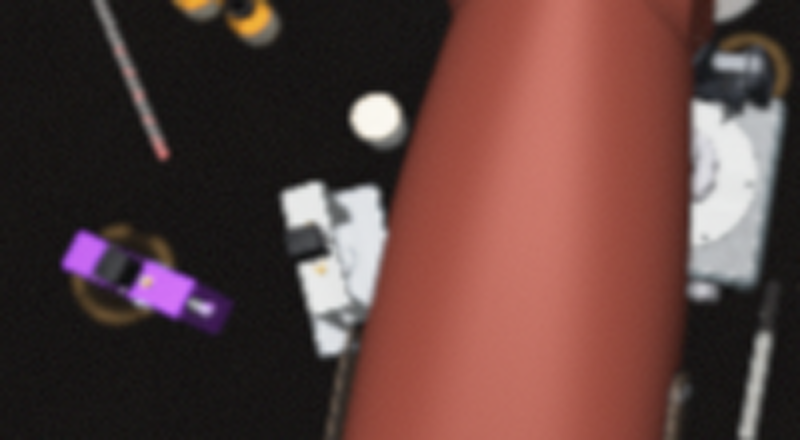

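```bash
python3 -c "
from h import *
d=load('top1')
print(ray(d,120+46/2.8,130+167/2.8,.148)); P=planepts(d,np.array([(30,135),(95,130),(117,238),(57,250)])/2.8+[120,130],.01);print(P, P[1:3].mean(0))
d=load('w20');P=planepts(d,[(404,47),(459,24),(423,133)],.01);print(P,np.degrees(np.arctan2(*(P[0]-P[2])[1::-1])))
go([.475,.33,.30],195)"
```

```text
[0.49017777 0.33681721 0.148     ]
[[0.55356249 0.39834151 0.01      ]
 [0.56357275 0.32168754 0.01      ]
 [0.43553814 0.28359927 0.01      ]
 [0.41796458 0.35221266 0.01      ]] [0.49955545 0.3026434  0.01      ]
[[0.43945252 0.29006513 0.01      ]
 [0.41964556 0.36156647 0.01      ]
 [0.55956883 0.32584751 0.01      ]] -163.4113242544526
pos [0.5738 0.0697 0.292 ] head x 173.75 tilt 0.02 w 0.0855 t 44.42
d [ 0.1582  0.31   -0.01  ] ('yaw', np.float64(-0.059))
```

```bash
python3 -m handwheel '[{"dx":0.135,"dy":0.315,"dz":-0.01,"yaw":-0.0632},{"dx":0.135,"dy":0.315,"dz":-0.01,"yaw":-0.0632},{"dx":0.135,"dy":0.315,"dz":-0.01,"yaw":-0.0632},{"dx":0.135,"dy":0.315,"dz":-0.01,"yaw":-0.0632},{"dx":0.135,"dy":0.315,"dz":-0.01,"yaw":-0.0632}]';python3 -m handwheel '[{"dx":0,"dy":0,"dz":0,"yaw":0},{"dx":0,"dy":0,"dz":0,"yaw":0},{"dx":0,"dy":0,"dz":0,"yaw":0}]';python3 -c "
from h import *
go([.492,.342,.28],196.5);snap('wrist','w21')"
```

```text
t: 45.05
ee_pos: [0.4914, 0.3347, 0.2979]
tool_rot: [-0.145, 0.989, -0.0, -0.002]
ft_force: [-0.1, -0.7, -0.6]
width: 0.0854
t: 45.42
ee_pos: [0.494, 0.3308, 0.2997]
tool_rot: [-0.143, 0.99, -0.0, -0.0]
ft_force: [-0.2, -0.1, -0.2]
width: 0.0854
pos [0.494  0.3308 0.2997] head x -163.59 tilt 0.05 w 0.0854 t 45.42
d [-0.0016  0.0141  0.0247] ('yaw', np.float64(-0.0002))
```

View pics/w21.png

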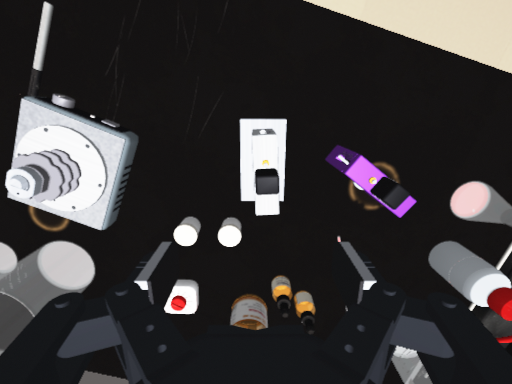

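```bash
python3 -c "
from h import *
crop('w21',215,105,335,225,6,'c18')"
```

```text
(no output)
```

View pics/c18.png

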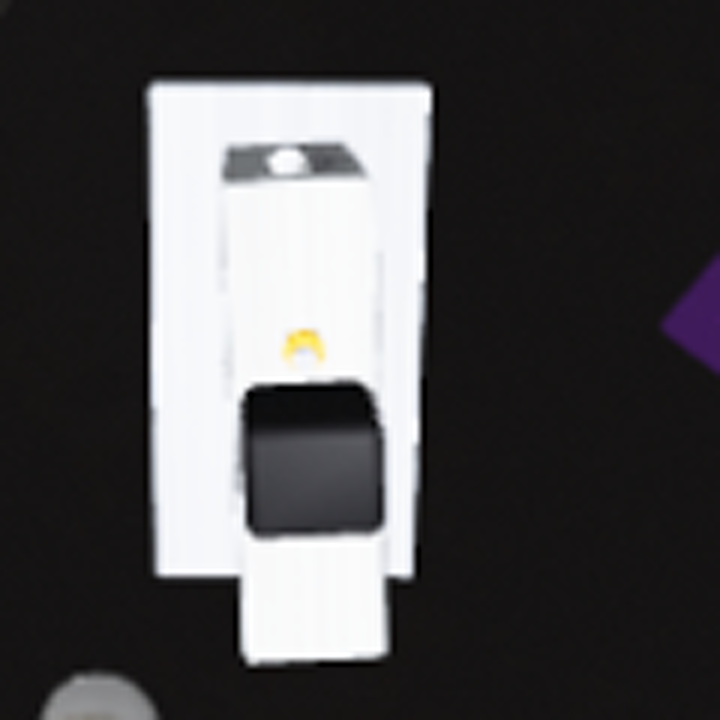

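Run:
```python
from h import *
d=load("w21")
f=lambda x,y,z: ray(d,215+x/6,105+y/6,z)
for a,b in (((225,185),(245,660)),((368,180),(388,655))):
    A=f(*a,.11);B=f(*b,.11);print(np.degrees(np.arctan2(*(B-A)[1::-1])),np.linalg.norm(B-A))
a,b=f(245,662,.11),f(387,655,.11);print("end",np.degrees(np.arctan2(*(b-a)[1::-1]))-90,np.linalg.norm(b-a))
print("handle",f(316,481,.148),[np.linalg.norm(f(250,481,.148)-f(383,481,.148)),np.linalg.norm(f(316,430,.148)-f(316,533,.148))])
P=[f(*p,.01) for p in ((148,85),(432,85),(413,577),(156,575))]
print(np.array(P).round(4),np.mean(P,0)); 
for i,j in((0,3),(1,2)): print(np.degrees(np.arctan2(*(P[j]-P[i])[1::-1])))
```

```text
18.699780496441875 0.09866198727151894
20.259827975622017 0.09860678929052856
end 19.466730460393663 0.030028719447161976
handle [0.48928191 0.34413696 0.148     ] [np.float64(0.023814088061504642), np.float64(0.019175922466312757)]
[[0.4388 0.291  0.01  ]
 [0.4188 0.359  0.01  ]
 [0.5437 0.3954 0.01  ]
 [0.5631 0.3275 0.01  ]] [0.4910947  0.34324775 0.01      ]
16.372959264649374
16.209403786104573
```

Run:
```python
from h import *
d=load("w21")
for u,v,z in ((330,155,.0),(345,150,.1),(370,165,.1),(412,200,.1),(350,170,.1)): print(ray(d,u,v,z).round(3))
go([.4893,.3441,.2],199.5)
```

```text
[0.452 0.444 0.   ]
[0.433 0.427 0.1  ]
[0.441 0.464 0.1  ]
[0.468 0.534 0.1  ]
[0.454 0.442 0.1  ]
pos [0.4941 0.3309 0.3   ] head x -163.59 tilt 0.02 w 0.0857 t 45.48
d [0.001  0.0175 0.125 ] ('yaw', np.float64(-0.0086))
```

```bash
python3 -m handwheel '[{"dx":0.001,"dy":0.0175,"dz":0.05,"yaw":-0.0086},{"dx":0.001,"dy":0.0175,"dz":0.1,"yaw":-0.0086},{"dx":0.001,"dy":0.0175,"dz":0.125,"yaw":-0.0086},{"dx":0.001,"dy":0.0175,"dz":0.125,"yaw":-0.0086},{"dx":0.001,"dy":0.0175,"dz":0.125,"yaw":-0.0086}]' 0.3;python3 -m handwheel '[{"dx":0,"dy":0,"dz":0,"yaw":0},{"dx":0,"dy":0,"dz":0,"yaw":0}]';python3 -c "
from h import *
go([.4893,.3441,.136],199.5);snap('wrist','w22')"
```

```text
t: 46.1
ee_pos: [0.4897, 0.3452, 0.2022]
tool_rot: [-0.17, 0.985, 0.0, 0.001]
ft_force: [0.4, 1.0, 0.2]
width: 0.0599
t: 46.35
ee_pos: [0.4894, 0.3454, 0.2015]
tool_rot: [-0.17, 0.985, 0.0, 0.001]
ft_force: [-1.1, -0.1, 0.1]
width: 0.0599
pos [0.4894 0.3454 0.2015] head x -160.41 tilt 0.09 w 0.0599 t 46.35
d [ 0.0007 -0.0015  0.0818] ('yaw', np.float64(0.0003))
```

View pics/w22.png

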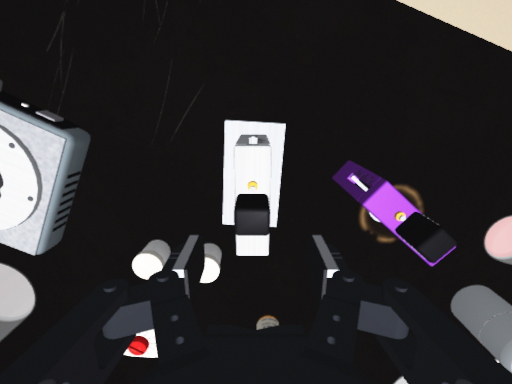

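```bash
python3 -c "
from h import *
crop('w22',215,110,315,270,4,'c19')"
```

```text
(no output)
```

View pics/c19.png

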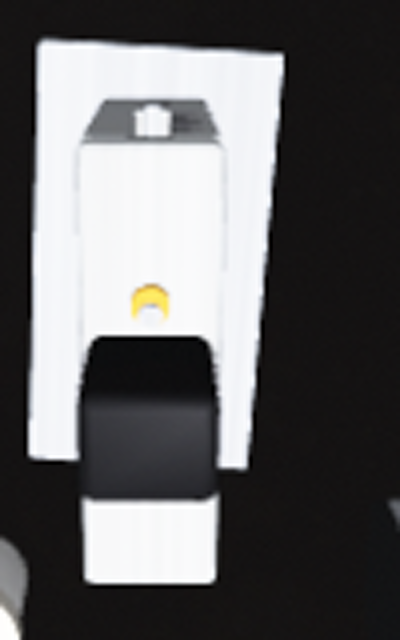

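```bash
python3 -c "
from h import *
d=load('w22'); f=lambda x,y,z: ray(d,215+x/4,110+y/4,z)
print(f(150,449,.148), (f(150,141,.11)+f(150,583,.11))/2,np.linalg.norm(f(150,141,.11)-f(150,583,.11)))
p=(f(150,141,.11)+f(150,583,.11))/2
go([p[0],p[1],.136],199.6)"
```

```text
[0.48898562 0.3439511  0.148     ] [0.48923053 0.34365548 0.11      ] 0.10036250587314924
pos [0.4892 0.3453 0.2011] head x -160.4 tilt 0.07 w 0.0594 t 46.4
d [ 0.0008 -0.002   0.0814] ('yaw', np.float64(-0.0))
```

```bash
python3 -m handwheel '[{"dx":0.0008,"dy":-0.002,"dz":0.03,"yaw":0},{"dx":0.0008,"dy":-0.002,"dz":0.06,"yaw":0},{"dx":0.0008,"dy":-0.002,"dz":0.08,"yaw":0},{"dx":0.0008,"dy":-0.002,"dz":0.08,"yaw":0}]';python3 -m handwheel '[{"dx":0,"dy":0,"dz":0,"yaw":0},{"dx":0,"dy":0,"dz":0,"yaw":0}]';python3 -c "
from h import *
go([.4890,.3438,.136],199.6);print(ctrl.state()['ft_force'])"
```

```text
t: 46.9
ee_pos: [0.4882, 0.3432, 0.1353]
tool_rot: [-0.17, 0.985, -0.0, -0.001]
ft_force: [-0.2, 0.1, 0.8]
width: 0.0596
t: 47.15
ee_pos: [0.4894, 0.3437, 0.1376]
tool_rot: [-0.17, 0.985, 0.0, 0.001]
ft_force: [-0.6, -0.1, -0.2]
width: 0.0597
pos [0.4894 0.3437 0.1376] head x -160.4 tilt 0.1 w 0.0597 t 47.15
d [0.0005 0.0002 0.002 ] ('yaw', np.float64(0.0))
[-0.61552101 -0.06491742 -0.15071679]
```

Close and lift slightly.

```bash
python3 -m handwheel '[{"dx":0.0003,"dy":0,"dz":0.001,"yaw":0},{"dx":0.0003,"dy":0,"dz":0.001,"yaw":0},{"dx":0.0003,"dy":0,"dz":0.001,"yaw":0},{"dx":0.0003,"dy":0,"dz":0.001,"yaw":0},{"dx":0.0003,"dy":0,"dz":0.001,"yaw":0}]' 1 80;python3 -m handwheel '[{"dx":0,"dy":0,"dz":0,"yaw":0},{"dx":0,"dy":0,"dz":0,"yaw":0}]' ; python3 -c "
from h import *
go([.4890,.3438,.136],199.6);print(ctrl.state()['ft_force'])"
python3 -m handwheel '[{"dx":0,"dy":0,"dz":-0.01,"yaw":0},{"dx":0,"dy":0,"dz":-0.03,"yaw":0},{"dx":0,"dy":0,"dz":-0.06,"yaw":0},{"dx":0,"dy":0,"dz":-0.1,"yaw":0},{"dx":0,"dy":0,"dz":-0.15,"yaw":0}]'; python3 -c "
from h import *
go([.5736,.0698,.245],180);print(ctrl.state()['ft_force']);snap('wrist','w23')"
```

```text
t: 47.78
ee_pos: [0.4888, 0.3434, 0.136]
tool_rot: [-0.17, 0.985, 0.0, 0.0]
ft_force: [-0.1, -0.2, 5.0]
width: 0.0249
t: 48.02
ee_pos: [0.4888, 0.3434, 0.136]
tool_rot: [-0.17, 0.985, 0.0, 0.0]
ft_force: [0.3, -0.8, 5.9]
width: 0.0246
pos [0.4888 0.3434 0.136 ] head x -160.41 tilt 0.04 w 0.0246 t 48.02
d [-0.0004  0.0004 -0.    ] ('yaw', np.float64(-0.0))
[ 0.31885203 -0.77523635  5.89990208]
t: 48.65
ee_pos: [0.488, 0.3432, 0.2565]
tool_rot: [-0.17, 0.985, -0.0, -0.001]
ft_force: [1.1, 0.5, -4.6]
width: 0.0248
pos [0.488  0.3432 0.2565] head x -160.4 tilt 0.08 w 0.0248 t 48.65
d [ 0.0138 -0.3579  0.0144] ('yaw', np.float64(0.0545))
[ 1.08312565  0.53612978 -4.59581474]
```

View pics/w23.png

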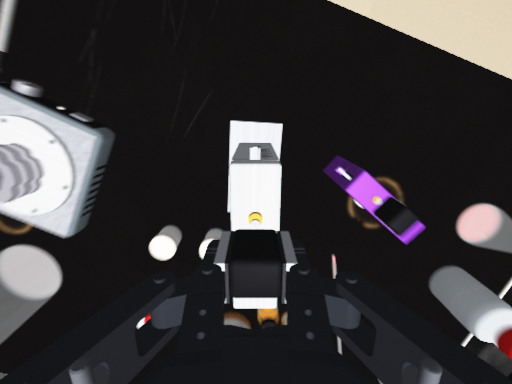

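```bash
python3 -m handwheel '[{"dx":0.003,"dy":-0.09,"dz":-0.03,"yaw":0.018},{"dx":0.006,"dy":-0.15,"dz":-0.03,"yaw":0.036},{"dx":0.009,"dy":-0.21,"dz":-0.03,"yaw":0.05},{"dx":0.0138,"dy":-0.27,"dz":-0.03,"yaw":0.0718},{"dx":0.0138,"dy":-0.32,"dz":-0.03,"yaw":0.0718}]'; python3 -m handwheel '[{"dx":0,"dy":0,"dz":0,"yaw":0},{"dx":0,"dy":0,"dz":0,"yaw":0}]'; python3 -c "
from h import *
go([.5735,.0698,.26],173.75);print(ctrl.state()['ft_force'])"
```

```text
t: 49.32
ee_pos: [0.5642, 0.0967, 0.28]
tool_rot: [0.056, 0.998, 0.0, 0.0]
ft_force: [-0.2, 0.0, -3.8]
width: 0.0248
t: 49.58
ee_pos: [0.5639, 0.0988, 0.2798]
tool_rot: [0.055, 0.999, 0.0, -0.0]
ft_force: [-0.3, 0.8, -4.3]
width: 0.025
pos [0.5639 0.0988 0.2798] head x 173.74 tilt 0.03 w 0.025 t 49.58
d [-0.0159 -0.0348  0.0247] ('yaw', np.float64(-0.0))
[-0.28877532  0.76374102 -4.25528734]
```

```bash
python3 -m handwheel '[{"dx":-0.008,"dy":-0.018,"dz":0,"yaw":0},{"dx":-0.016,"dy":-0.035,"dz":0,"yaw":0},{"dx":-0.016,"dy":-0.035,"dz":0,"yaw":0},{"dx":-0.016,"dy":-0.035,"dz":0,"yaw":0},{"dx":-0.016,"dy":-0.035,"dz":0,"yaw":0}]'; python3 -m handwheel '[{"dx":0,"dy":0,"dz":0,"yaw":0},{"dx":0,"dy":0,"dz":0,"yaw":0},{"dx":0,"dy":0,"dz":0,"yaw":0}]'; python3 -c "
from h import *
go([.5735,.0698,.22],173.75);print(ctrl.state()['ft_force']);snap('wrist','w24');snap('scene','s24');crop('s24',180,120,320,250,5,'c20')"
```

```text
t: 50.2
ee_pos: [0.5737, 0.0696, 0.2796]
tool_rot: [0.054, 0.999, 0.0, 0.0]
ft_force: [0.7, 0.6, -4.1]
width: 0.0251
t: 50.58
ee_pos: [0.5737, 0.0694, 0.2796]
tool_rot: [0.054, 0.999, 0.0, 0.0]
ft_force: [0.0, 0.4, -5.4]
width: 0.0251
pos [0.5737 0.0694 0.2796] head x 173.76 tilt 0.01 w 0.0251 t 50.58
d [0.0003 0.0005 0.0745] ('yaw', np.float64(0.0))
[ 0.01674769  0.40477541 -5.40758287]
```

View pics/w24.png

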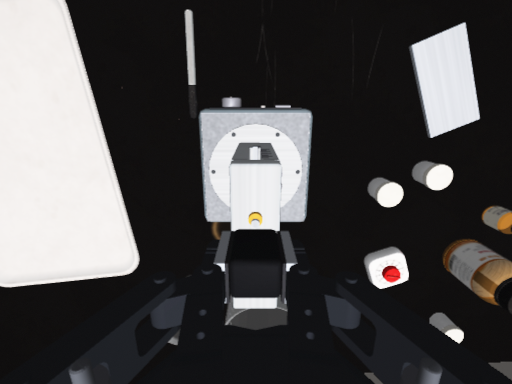

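View pics/c20.png

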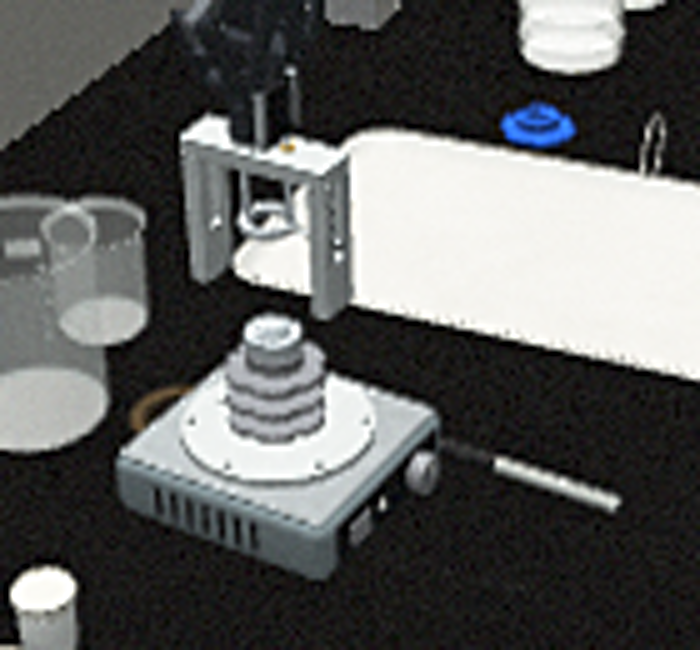

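```bash
python3 -m handwheel '[{"dx":0.0002,"dy":0.0003,"dz":0.03,"yaw":0},{"dx":0.0002,"dy":0.0003,"dz":0.05,"yaw":0},{"dx":0.0002,"dy":0.0003,"dz":0.065,"yaw":0},{"dx":0.0002,"dy":0.0003,"dz":0.075,"yaw":0},{"dx":0.0002,"dy":0.0003,"dz":0.08,"yaw":0}]'; python3 -m handwheel '[{"dx":0,"dy":0,"dz":0,"yaw":0},{"dx":0,"dy":0,"dz":0,"yaw":0}]'; python3 -c "
from h import *
go([.5735,.0698,.182],173.75);print(ctrl.state()['ft_force']);snap('scene','s25');crop('s25',180,150,320,250,5.5,'c21')"
```

```text
t: 51.3
ee_pos: [0.5736, 0.0696, 0.2153]
tool_rot: [0.055, 0.999, 0.0, -0.0]
ft_force: [0.8, -0.2, -4.0]
width: 0.025
t: 51.55
ee_pos: [0.5739, 0.0695, 0.2162]
tool_rot: [0.055, 0.999, 0.0, 0.0]
ft_force: [-0.3, -0.3, -4.3]
width: 0.0249
pos [0.5739 0.0695 0.2162] head x 173.75 tilt 0.05 w 0.0249 t 51.55
d [0.0006 0.0003 0.0427] ('yaw', np.float64(-0.0))
[-0.31795081 -0.3476857  -4.33101007]
```

View pics/c21.png

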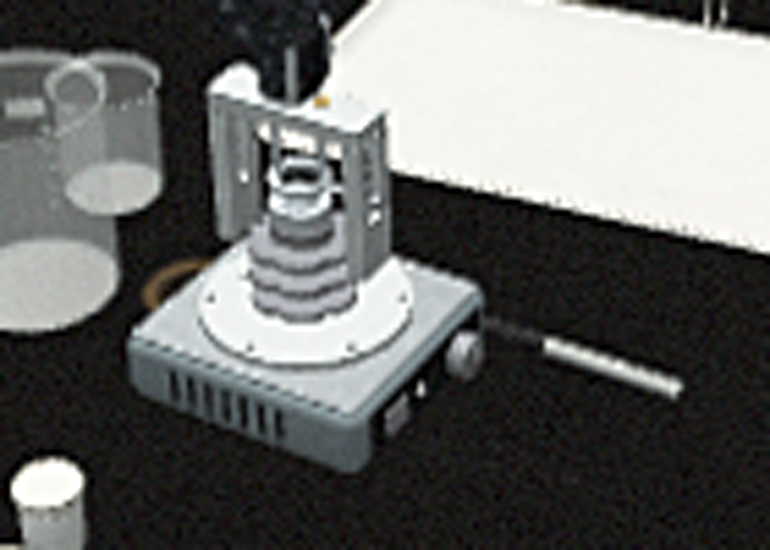

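```bash
python3 -m handwheel '[{"dx":0.0003,"dy":0.0003,"dz":0.01,"yaw":0},{"dx":0.0003,"dy":0.0003,"dz":0.02,"yaw":0},{"dx":0.0003,"dy":0.0003,"dz":0.03,"yaw":0},{"dx":0.0003,"dy":0.0003,"dz":0.037,"yaw":0},{"dx":0.0003,"dy":0.0003,"dz":0.04,"yaw":0}]'; python3 -m handwheel '[{"dx":0,"dy":0,"dz":0.001,"yaw":0},{"dx":0,"dy":0,"dz":0.001,"yaw":0}]'; python3 -c "
from h import *
go([.5735,.0698,.182],173.75);print(ctrl.state()['ft_force'])"
```

```text
t: 52.22
ee_pos: [0.5732, 0.0698, 0.1831]
tool_rot: [0.055, 0.999, 0.0, -0.0]
ft_force: [-0.2, -1.0, -3.2]
width: 0.025
t: 52.48
ee_pos: [0.5733, 0.0698, 0.1829]
tool_rot: [0.054, 0.999, 0.0, -0.0]
ft_force: [-0.2, 0.4, -3.3]
width: 0.0249
pos [0.5733 0.0698 0.1829] head x 173.75 tilt 0.0 w 0.0249 t 52.48
d [-0.0002 -0.      0.0012] ('yaw', np.float64(0.0))
[-0.2118306   0.401179   -3.25850109]
```

```bash
python3 -m handwheel '[{"dx":0,"dy":0,"dz":0.001,"yaw":0},{"dx":0,"dy":0,"dz":0.0015,"yaw":0},{"dx":0,"dy":0,"dz":0.0015,"yaw":0}]'; python3 -c "
from h import *
go([.5735,.0698,.182],173.75);print(ctrl.state()['ft_force'])"
```

```text
t: 52.85
ee_pos: [0.5735, 0.0698, 0.182]
tool_rot: [0.055, 0.999, 0.0, 0.0]
ft_force: [-1.8, -0.4, 1.4]
width: 0.0252
pos [0.5735 0.0698 0.182 ] head x 173.75 tilt 0.03 w 0.0252 t 52.85
d [-0. -0.  0.] ('yaw', np.float64(0.0))
[-1.78265729 -0.35583486  1.35509976]
```

```bash
python3 -m handwheel '[{"dx":0,"dy":0,"dz":0,"yaw":0},{"dx":0,"dy":0,"dz":0,"yaw":0},{"dx":0,"dy":0,"dz":0,"yaw":0},{"dx":0,"dy":0,"dz":0,"yaw":0},{"dx":0,"dy":0,"dz":0,"yaw":0}]' 0.3; python3 -c "
from h import *
go([.5735,.0698,.182],173.75);print(ctrl.state()['ft_force']);snap('wrist','w26');snap('scene','s26');crop('s26',180,150,320,250,5.5,'c22')"
```

```text
t: 53.48
ee_pos: [0.5734, 0.0698, 0.1816]
tool_rot: [0.055, 0.999, 0.0, 0.0]
ft_force: [0.9, 0.1, 0.5]
width: 0.0596
pos [0.5734 0.0698 0.1816] head x 173.75 tilt 0.01 w 0.0596 t 53.48
d [-0.0001 -0.     -0.0005] ('yaw', np.float64(-0.0))
[0.8601731  0.12971958 0.50475539]
```

View pics/c22.png

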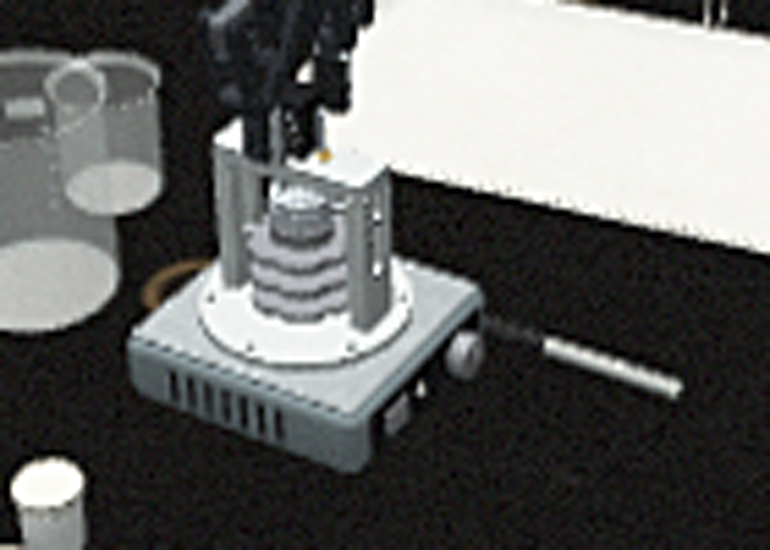

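View pics/w26.png

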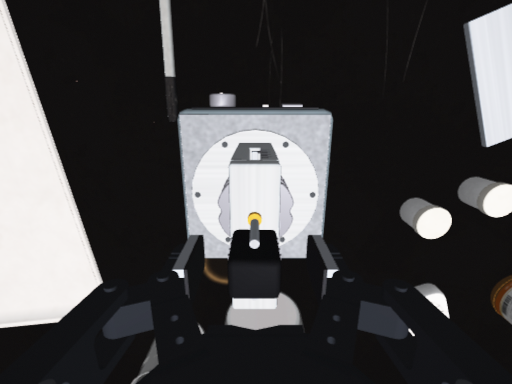

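```bash
Z='x'; python3 -m handwheel '[{"dx":0,"dy":0,"dz":-0.001,"yaw":0},{"dx":0,"dy":0,"dz":-0.001,"yaw":0},{"dx":0,"dy":0,"dz":-0.001,"yaw":0},{"dx":0,"dy":0,"dz":-0.001,"yaw":0},{"dx":0,"dy":0,"dz":-0.001,"yaw":0}]' | head -2
python3 -m handwheel '[{"dx":0,"dy":0,"dz":0,"yaw":0},{"dx":0,"dy":0,"dz":0,"yaw":0},{"dx":0,"dy":0,"dz":0,"yaw":0},{"dx":0,"dy":0,"dz":0,"yaw":0},{"dx":0,"dy":0,"dz":0,"yaw":0}]' | head -2
python3 -m handwheel '[{"dx":0,"dy":0,"dz":0,"yaw":0},{"dx":0,"dy":0,"dz":0,"yaw":0},{"dx":0,"dy":0,"dz":0,"yaw":0},{"dx":0,"dy":0,"dz":0,"yaw":0},{"dx":0,"dy":0,"dz":0,"yaw":0}]' | head -2
python3 -m handwheel '[{"dx":0,"dy":0,"dz":0,"yaw":0},{"dx":0,"dy":0,"dz":0,"yaw":0},{"dx":0,"dy":0,"dz":0,"yaw":0},{"dx":0,"dy":0,"dz":0,"yaw":0},{"dx":0,"dy":0,"dz":0,"yaw":0}]'
python3 -c "
from h import *
d=load('w26');crop('w26',180,120,330,270,5,'c23')"
```

```text
t: 54.2
ee_pos: [0.5734, 0.0698, 0.1824]
t: 54.82
ee_pos: [0.5734, 0.0698, 0.1824]
t: 55.45
ee_pos: [0.5734, 0.0698, 0.1824]
t: 56.08
ee_pos: [0.5734, 0.0698, 0.1824]
tool_rot: [0.055, 0.999, 0.0, 0.0]
ft_force: [1.2, 0.5, -0.3]
width: 0.06
```

View pics/c23.png

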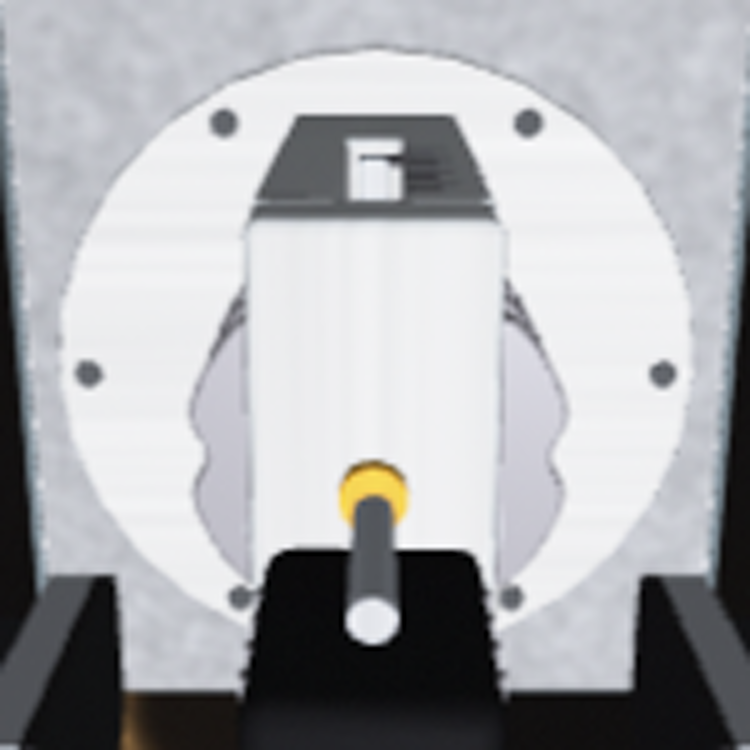

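```bash
python3 deck.py w26
python3 - <<'E'
from h import *
d=load("w26")
e=ray(d,180+375/5,120+115/5,.056); h=ray(d,180+374/5,120+218/5,.156)
print(e,h)
g=cv2.cvtColor(d["img"],cv2.COLOR_RGB2GRAY)
B=planepts(d,np.array([(223,123),(528,123),(662,373),(511,597),(240,597),(89,373)])/5+[180,120],.056); print(fitc(B))
u=np.array([np.cos(np.radians(-6.25)),np.sin(np.radians(-6.25))]); c=fitc(B)[0]
print((e[:2]-c)@u,(h[:2]-c)@u)
E
```

```text
218 (192, 131, 127, 115) [0.57462856 0.06955368] 0.061722411229276145
224 (193, 131, 125, 114) [0.57456741 0.06956836] 0.061274035343195435
[0.52493228 0.07516645 0.056     ] [0.52421786 0.07516082 0.156     ]
(array([0.57491491, 0.06978407]), np.float64(0.05637213012995239))
-0.05027151971251256 -0.05098108173406054
```

```bash
python3 -m handwheel '[{"dx":0,"dy":0,"dz":0,"yaw":0},{"dx":0,"dy":0,"dz":0,"yaw":0},{"dx":0,"dy":0,"dz":0,"yaw":0},{"dx":0,"dy":0,"dz":0,"yaw":0},{"dx":0,"dy":0,"dz":0,"yaw":0}]' 1 80
python3 -m handwheel '[{"dx":0,"dy":0,"dz":0,"yaw":0},{"dx":0,"dy":0,"dz":-0.01,"yaw":0},{"dx":0,"dy":0,"dz":-0.025,"yaw":0},{"dx":0,"dy":0,"dz":-0.045,"yaw":0},{"dx":0,"dy":0,"dz":-0.07,"yaw":0}]'
python3 -m handwheel '[{"dx":0,"dy":0,"dz":-0.03,"yaw":0},{"dx":0,"dy":0,"dz":-0.055,"yaw":0},{"dx":0,"dy":0,"dz":-0.055,"yaw":0}]'
python3 -c "
from h import *
go([.4890,.3436,.28],197.5);print(ctrl.state()['ft_force']);snap('scene','s27');crop('s27',180,120,320,250,5,'c24')"
```

```text
t: 56.7
ee_pos: [0.5735, 0.0697, 0.1826]
tool_rot: [0.055, 0.999, -0.0, 0.0]
ft_force: [-0.1, -0.8, 3.0]
width: 0.0248
t: 57.32
ee_pos: [0.5732, 0.0699, 0.2393]
tool_rot: [0.054, 0.999, 0.0, -0.0]
ft_force: [-0.5, 0.4, -4.7]
width: 0.025
t: 57.7
ee_pos: [0.5742, 0.0698, 0.2847]
tool_rot: [0.054, 0.999, -0.0, 0.002]
ft_force: [-0.6, 0.8, -4.7]
width: 0.0247
pos [0.5742 0.0698 0.2847] head x 173.75 tilt 0.19 w 0.0247 t 57.7
d [0.1431 0.3287 0.0055] ('yaw', np.float64(-0.066))
[-0.55455945  0.77962719 -4.74777659]
```

View pics/c24.png

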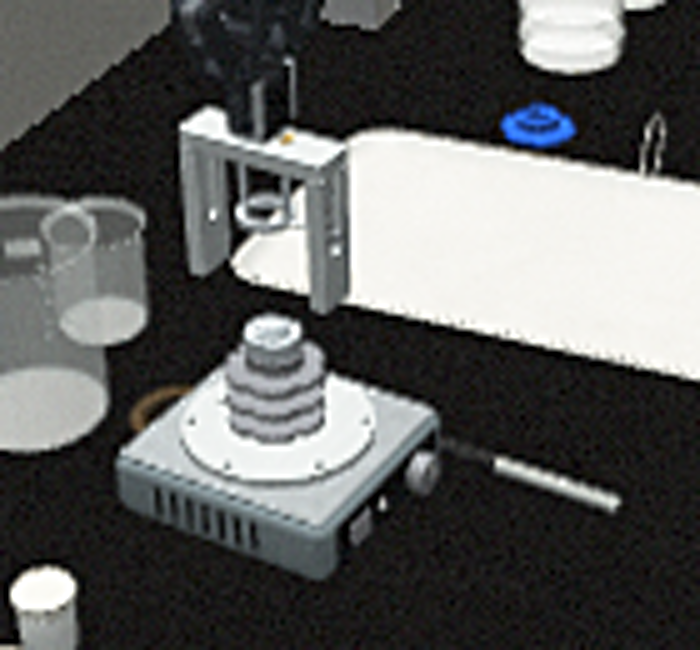

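```bash
python3 -m handwheel '[{"dx":0.04,"dy":0.07,"dz":0,"yaw":-0.016},{"dx":0.07,"dy":0.14,"dz":0,"yaw":-0.032},{"dx":0.1,"dy":0.21,"dz":0,"yaw":-0.045},{"dx":0.13,"dy":0.27,"dz":0,"yaw":-0.06},{"dx":0.1425,"dy":0.32,"dz":0,"yaw":-0.065}]'; python3 -m handwheel '[{"dx":0,"dy":0,"dz":0,"yaw":0},{"dx":0,"dy":0,"dz":0,"yaw":0},{"dx":0,"dy":0,"dz":0,"yaw":0}]'; python3 -c "
from h import *
go([.4900,.3434,.14],197);print(ctrl.state()['ft_force'])"
```

```text
t: 58.38
ee_pos: [0.4862, 0.3387, 0.2814]
tool_rot: [-0.151, 0.989, -0.0, -0.001]
ft_force: [1.6, -0.1, -4.3]
width: 0.0245
t: 58.75
ee_pos: [0.4882, 0.3357, 0.282]
tool_rot: [-0.148, 0.989, -0.0, -0.0]
ft_force: [-0.0, 1.2, -3.7]
width: 0.025
pos [0.4882 0.3357 0.282 ] head x -162.93 tilt 0.03 w 0.025 t 58.75
d [-0.0051  0.0085  0.1775] ('yaw', np.float64(0.0002))
[-0.01166972  1.22996681 -3.66251696]
```

```bash
python3 -m handwheel '[{"dx":-0.005,"dy":0.0085,"dz":0.05,"yaw":0},{"dx":-0.005,"dy":0.0085,"dz":0.09,"yaw":0},{"dx":-0.005,"dy":0.0085,"dz":0.13,"yaw":0},{"dx":-0.005,"dy":0.0085,"dz":0.16,"yaw":0},{"dx":-0.005,"dy":0.0085,"dz":0.17,"yaw":0}]'; python3 -m handwheel '[{"dx":0,"dy":0,"dz":0,"yaw":0},{"dx":0,"dy":0,"dz":0,"yaw":0},{"dx":0,"dy":0,"dz":0,"yaw":0}]'; python3 -c "
from h import *
go([.4900,.3434,.1366],197);print(ctrl.state()['ft_force']);snap('scene','s28');crop('s28',150,180,290,320,5,'c25')"
```

```text
t: 59.38
ee_pos: [0.4892, 0.3431, 0.1447]
tool_rot: [-0.148, 0.989, -0.0, -0.001]
ft_force: [0.4, -0.8, -4.6]
width: 0.025
t: 59.75
ee_pos: [0.4904, 0.3446, 0.1476]
tool_rot: [-0.149, 0.989, 0.0, 0.001]
ft_force: [-0.6, -0.7, -4.3]
width: 0.0254
pos [0.4904 0.3446 0.1476] head x -162.85 tilt 0.11 w 0.0254 t 59.75
d [ 0.0009 -0.0013  0.0137] ('yaw', np.float64(0.0004))
[-0.58283493 -0.72941133 -4.26336568]
```

View pics/c25.png

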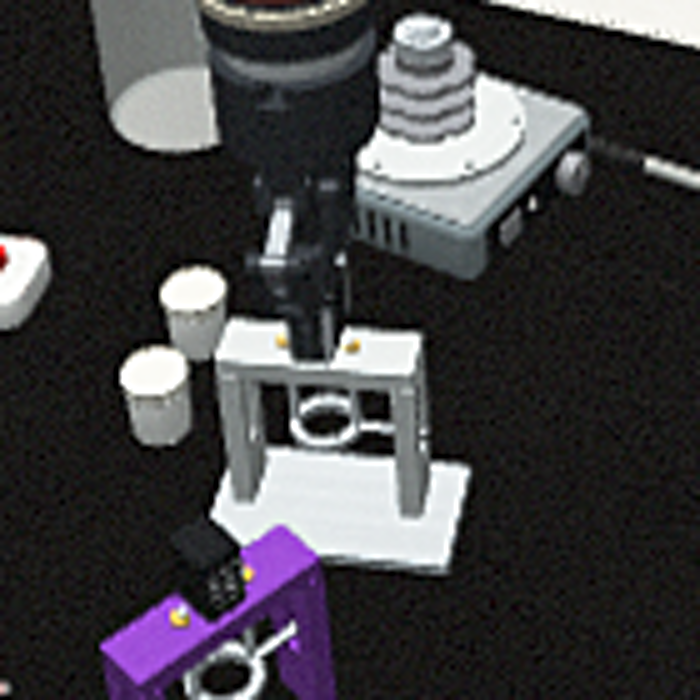

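```bash
python3 -m handwheel '[{"dx":0.0005,"dy":-0.0013,"dz":0.004,"yaw":0},{"dx":0.0005,"dy":-0.0013,"dz":0.008,"yaw":0},{"dx":0.0005,"dy":-0.0013,"dz":0.011,"yaw":0},{"dx":0.0005,"dy":-0.0013,"dz":0.013,"yaw":0},{"dx":0.0005,"dy":-0.0013,"dz":0.0135,"yaw":0}]'; python3 -m handwheel '[{"dx":0,"dy":0,"dz":0.0005,"yaw":0},{"dx":0,"dy":0,"dz":0.001,"yaw":0},{"dx":0,"dy":0,"dz":0.001,"yaw":0}]'
```

```text
t: 60.42
ee_pos: [0.4898, 0.3433, 0.1366]
tool_rot: [-0.149, 0.989, 0.0, 0.0]
ft_force: [-4.9, -3.0, 6.6]
width: 0.0249
t: 60.8
ee_pos: [0.4898, 0.3434, 0.1366]
tool_rot: [-0.149, 0.989, 0.0, 0.001]
ft_force: [-5.9, -2.7, 10.6]
width: 0.0251
```

Standing on the plate; release, rise, inspect.

```bash
python3 -m handwheel '[{"dx":0,"dy":0,"dz":-0.001,"yaw":0},{"dx":0,"dy":0,"dz":-0.001,"yaw":0},{"dx":0,"dy":0,"dz":-0.001,"yaw":0},{"dx":0,"dy":0,"dz":-0.001,"yaw":0}]' 0.3; python3 -m handwheel '[{"dx":0,"dy":0,"dz":-0.04,"yaw":0},{"dx":0,"dy":0,"dz":-0.1,"yaw":0},{"dx":0,"dy":0,"dz":-0.17,"yaw":0},{"dx":0,"dy":0,"dz":-0.2,"yaw":0},{"dx":0,"dy":0,"dz":-0.2,"yaw":0}]';  python3 -m handwheel '[{"dx":0.1,"dy":0.05,"dz":0,"yaw":0},{"dx":0.1,"dy":0.05,"dz":0,"yaw":0},{"dx":0.1,"dy":0.05,"dz":0,"yaw":0}]'; python3 -c "
from h import *
d=snap('scene','s29');crop('s29',150,170,310,330,4.4,'c26');snap('wrist','w29');snap('top','t29')"
```

```text
t: 61.3
ee_pos: [0.4897, 0.3433, 0.1355]
tool_rot: [-0.149, 0.989, 0.0, -0.0]
ft_force: [0.4, 0.3, -1.1]
width: 0.0597
t: 61.92
ee_pos: [0.4906, 0.3436, 0.2977]
tool_rot: [-0.149, 0.989, 0.0, 0.002]
ft_force: [-0.0, 0.1, 0.1]
width: 0.0597
t: 62.3
ee_pos: [0.3997, 0.3582, 0.2944]
tool_rot: [-0.15, 0.989, -0.0, -0.001]
ft_force: [0.1, -0.7, 0.4]
width: 0.0596
```

View pics/c26.png

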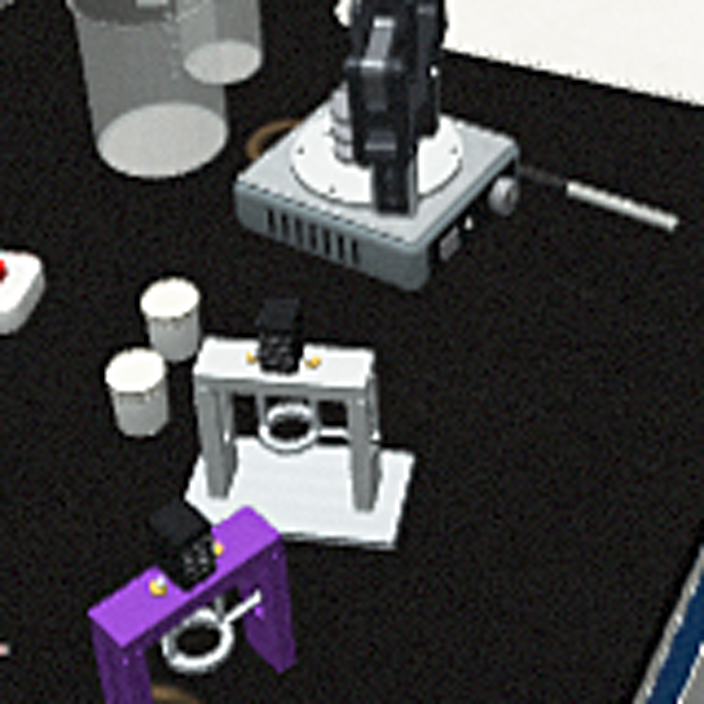

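View pics/w29.png

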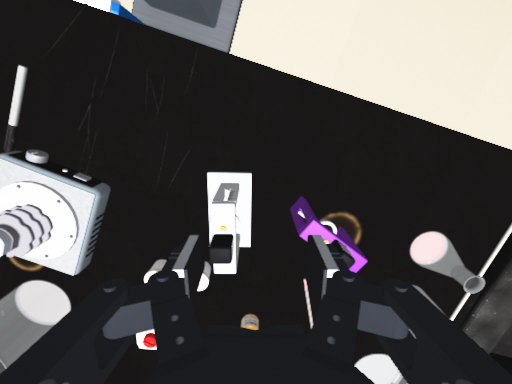

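View pics/t29.png

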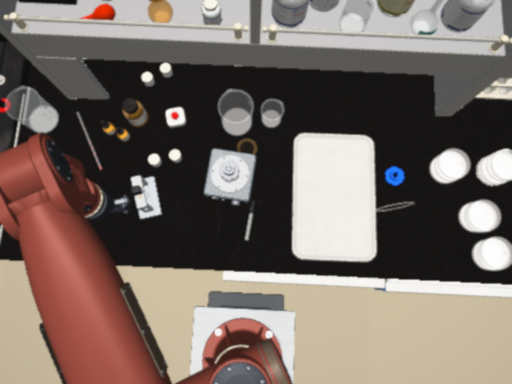

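```bash
python3 -m handwheel '[{"dx":0,"dy":0,"dz":0,"yaw":0},{"dx":0,"dy":0,"dz":0,"yaw":0},{"dx":0,"dy":0,"dz":0,"yaw":0}]'; python3 -c "
from h import *
a,b=load('top1'),load('t29')
dd=cv2.absdiff(a['img'],b['img']).max(2)
for n,(u,v) in dict(pot1=(154,160),pot2=(175,155),pen=(249,220)).items(): print(n,np.median(dd[v-8:v+8,u-8:u+8]),dd[v-8:v+8,u-8:u+8].max())
print(ctrl.close_job())"
```

```text
t: 62.82
ee_pos: [0.4017, 0.3578, 0.2955]
tool_rot: [-0.149, 0.989, -0.0, -0.0]
ft_force: [-0.2, -0.4, 0.5]
width: 0.06
pot1 1.0 5
pot2 1.0 7
pen 2.0 6
the job is handed in; nothing more can be done
None
```

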